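# Load the tape display board and hold it run out to the gauge

## Robot

A 7-joint arm with a two-finger parallel gripper is mounted at the origin on the work surface. World frame = base frame: x ahead of the robot, y to its left, z up, the work surface at z = 0. Lengths are in m, angles in rad, forces in N, time in s.
With the tool pointing down it reaches from about 0.425 to 0.875 m from the base axis. Payload 8.4 kg.
Tool frame: the origin (TCP) lies at the very end of the fingers, on their centre line; the grasp point (between the pads) lies 19 mm behind it; z points along the fingers, y is the direction in which the jaws open and shut (so a half turn about z gives the same grasp; the last joint's range is limited). The gripper opens to 85 mm and grips with 20 to 120 N. Pads are 22 mm wide; open, the fingers measure 114 mm over their backs; the gripper's body (76 mm by 85 mm) begins 54 mm behind the grasp point. The pads swing forward as they close: fully open they stand 13 mm farther back than shut.
Start: joints at [-1.292, 0.333, 0.04, 1.465, -0.013, 1.343, -0.059], TCP at [0.24, 0.604, 0.231] pointing down, gripper open.
Joint ranges: [-2.58, 2.58], [-0.38, 2.09], [-1.3, 1.39], [0.25, 2.4], [-1.5, 4.64], [0.08, 2.09], [-2.65, 2.65]. Speed limits (rad/s): [2.22, 2.22, 2.79, 2.79, 3.14, 3.14, 3.14].

## Interface

Orientations are given as a unit quaternion [w, x, y, z].
In Python, from plant import r gives the robot as it stands. The module is installed in compiled form; this text tells all that it offers.
- The arm moves only by the tool step_arm, never from a script. Its argument "targets" is a list of rows, each an object with "slide": the shift along the tool's x, y, z in m, a list of three; "dr": the turn, a rotation vector about the tool's x, y, z in degrees, a list of three; "jaw": the opening in per cent of the stroke, from 0 (shut) to 100 (fully open). A call has 1 to 20 rows; each row shifts and turns the commanded pose from where the row before left it, along the tool's axes as they then stand; what a row does not reach is not made up. A row lasts 1/8 s, in which the tool goes at most 62.5 mm and 10.7 degrees, less where a joint would pass 70% of its speed; a pose out of reach is approached as far as the arm can. A call is refused whole if a number of a shift passes 0.0625 or a number of a turn 10.7, either way. A call with a gripper value outside its range is refused whole. The fingers move at their own pace and stop on an object; "force" is the grip in N (left out, the last holds). Time passes only in rows, so rows that do not move let the fingers close. It gives the time, the measured TCP pose, the force and the opening at its end, in the units of the state.
- r.get_state(): the state, without advancing time (a new reading comes with each control period).
- r.snapshot(name): name is "side" or "top" or "wrist"; returns the picture (480x640x3 uint8, red, green, blue); there is no depth.
- r.camera_info(name): a dict with "mtx" (3x3 intrinsics, pixels), "world_from_camera" (4x4, takes a point from camera to world coordinates). Camera axes: x right, y up, looking along -z (the intrinsics and any distortion apply to the point x, -y, -z); pixel columns grow to the right and rows downward; lengths in m; the calibration is good to about 2 mm. A picture is of the moment at which its call begins: read the wrist's pose just before it. camera_info takes no time and is no camera call; for the wrist camera it gives the pose at the moment of the call.
- r.finish_job(): hands the job in, once; it reports no verdict.
The state is a dict: "t": time; "joints": joint angles; "joint_vel": joint speeds; "tau": joint torques, N m; "eef_pos": TCP position; "tool_rot": TCP orientation; "wrist_force": force on the tool from outside, world axes, zero at the start; "wrist_torque": the same for the moment, N m; "width": finger opening in m.
Only numpy, scipy, OpenCV 4.12 (cv2) and the standard library are available. Lean on these libraries where they do the work, as an engineer would, in place of code of your own. Each camera call takes 0.05 s, during which the arm holds its last target.

## Task

Thread the two rolls of tape fully home on the post of the wooden display board, the larger roll first and the smaller one on top of it. Then take the board by its grip and slide it straight outward along the top of the card rack until its outer end is level with the upright gauge slat, without touching the slat; the loaded board would now tip off the rack, so keep it flat and finish while still holding it still, never letting go. Leave the other goods on the counter where they are.

Things in the scene. Friction and masses are not known exactly. Their poses are not given: they have to be found in the camera images.
- rack: low wooden card rack fixed to the counter, 340 mm along its own x, 260 mm along y, flat top 90 mm above the counter; origin: centre of its underside. Its +x is OUTWARD (roughly to the robot's left, world +y, within about 10 degrees); the board runs out over its end at x = +170 mm.
- board: loose wooden display board lying along the rack's top, 360 mm along its own x (outward), 90 mm wide along y, 12 mm thick, about 0.3 kg; origin: centre of its underside, midway along. Two things stand on it, both on its centre line: the post and the grip. At the start its outer end overhangs the rack by 10 to 40 mm.
- board_post (a point): foot of the board's round post, on the board's top face 130 mm outward of the board's centre: 21 mm diameter, 54 mm tall with a bevelled top (last 6 mm), axis along the board's z.
- board_grip (a point): centre of the top face of the board's upright grip block, 155 mm inward of the board's centre: 20 mm thick along the board's x, 50 mm wide along y, 45 mm tall above the board.
- board_tip (a point): middle of the top edge of the board's outer end face (180 mm outward of the board's centre).
- gauge: fixed wooden gauge beside the board's way, 90 mm from the rack's centre line (rack -y, away from the robot), 200 to 250 mm beyond the rack's end: 50 x 50 x 12 mm foot, upright slat 5 mm thick along x, 40 mm along y, top 104 mm above the counter. Origin: under the slat's centre; axes as the rack's. The board is at the mark when board_tip has x = 0 in this frame.
- gauge_top (a point): middle of the gauge slat's top edge.
- roll_large: larger roll of brown tape lying flat on the counter, a rigid ring: 64 mm outside, 26 mm hole, 22 mm high, about 70 g; origin: centre of its underside, z up.
- roll_small: smaller roll of brown tape lying flat on the counter, a rigid ring: 46 mm outside, 26 mm hole, 22 mm high, about 35 g; origin: centre of its underside, z up.
- offcut: loose bystander on the rack top: block of wood 60 x 26 x 20 mm; origin: centre of its underside; leave it alone
- card_pack: loose bystander on the rack top: pack of cut card 90 x 55 x 26 mm; origin: centre of its underside; leave it alone
- glue: loose bystander: white glue bottle, 44 mm across, 120 mm tall; origin: centre of its underside; leave it alone
- coin_jar: loose bystander: glass jar with steel lid, 68 mm across, 80 mm tall; origin: centre of its underside; leave it alone
- stapler: loose bystander: stapler 130 x 30 x 40 mm; origin: centre of its underside; leave it alone
- pen_cup: loose bystander: steel cup of pencils, 72 mm across, cup 90 mm tall, pencils to about 155 mm; origin: centre of its underside; leave it alone
Not all that is in view belongs to the job. Leave any blue or purple look-alike of the roll_small alone.

How it is judged:
On the way, in this order (a step that is already met when the one before it is completed fails the run):
1. larger roll home on the post and let go, board not yet run out (z of roll_large in the frame of board between 0.008 and 0.016 m and horizontal distance between roll_large and board_post below 0.006 m and contact force between the fingers and roll_large below 0.3 N and x of board_tip in the frame of gauge below -0.1 m), for 0.2 s.
2. smaller roll home on top of the larger and let go, board not yet run out (z of roll_large in the frame of board between 0.008 and 0.016 m and horizontal distance between roll_large and board_post below 0.006 m and z of roll_small in the frame of board between 0.029 and 0.039 m and horizontal distance between roll_small and board_post below 0.007 m and contact force between the fingers and roll_small below 0.3 N and x of board_tip in the frame of gauge below -0.1 m), for 0.2 s.
At the end, for the whole second after the job is handed in: Both rolls home on the post within 5 mm, not held; board end within 8 mm of the gauge slat's mid-plane, 25 mm of the rack's centre line and 0.12 rad of its direction; flat within 0.07 rad, centre within 12 mm of rack-top height, on the rack, off the gauge, at rest, fingers bearing on it over 1 N (z of roll_large in the frame of board between 0.008 and 0.016 m and horizontal distance between roll_large and board_post below 0.006 m and z of roll_small in the frame of board between 0.029 and 0.039 m and horizontal distance between roll_small and board_post below 0.007 m and contact force between the fingers and roll_large below 0.3 N and contact force between the fingers and roll_small below 0.3 N and x of board_tip in the frame of gauge between -0.008 and 0.008 m and y of board_tip in the frame of rack between -0.025 and 0.025 m and angle between the x axis of board and the x axis of rack, either way round below 0.12 rad and angle between board's own z axis and vertical below 0.07 rad and height (world z) of board between 0.078 and 0.102 m and contact force between board and gauge below 0.3 N and contact force between board and rack above 0.3 N and contact force between the fingers and board above 1 N and linear speed of board below 0.02 m/s); the arm keeps its last pose, push and grip.
It fails at once if one of the other goods is moved more than 30 mm (distance of any of offcut, card_pack, glue, coin_jar, stapler, pen_cup from where it was at the start of the episode above 0.03 m).
It also fails if it takes over 69 s, if anything falls off the work surface, if the arm or the gripper's body presses on something with over 40 N, if the wrist force passes 120 N, or if a joint passes its speed limit or range.

## Working session

There is one attempt and no reset: what is moved stays moved. The work goes in short steps, Python scripts to look and compute and a tool call to move; the robot and the scene stay as the last step left them, time stands still between calls to the robot, and variables do not carry over. Pictures are saved under pics/ and viewed, and the job is handed in when it is done.

Besides the shell and the picture viewer there is one more tool, called after ">>>" as name(argument=value, ...), one argument or row to a line, values as JSON. step_arm: Moves the arm, as the interface text tells. Its arguments: {"type":"object","properties":{"targets":{"type":"array","items":{"type":"object","properties":{"slide":{"type":"array","items":{"type":"number"}},"dr":{"type":"array","items":{"type":"number"}},"jaw":{"type":"number"}}}},"force":{"type":"number"}},"required":["targets"]}

```bash
ls; mkdir -p pics; cat > h.py <<'E'
import numpy as np, cv2
from plant import r
def snap(n,f):
    im=r.snapshot(n); cv2.imwrite('pics/'+f+'.png',im[:,:,::-1]); return im
def info(n):
    c=r.camera_info(n); return c
E
python3 - <<'E'
from h import *
print(r.get_state())
for n in ['side','top','wrist']:
    c=r.camera_info(n); print(n,c)
    snap(n,n+'0')
E
```

```text
pics
{'t': 0.0, 'joints': array([-1.2922116 ,  0.33389001,  0.03987772,  1.46628554, -0.01342198,
        1.34331632, -0.05849983]), 'joint_vel': array([-0.00101445, -0.00084845,  0.00068429, -0.00074832,  0.00108432,
        0.00074296, -0.00212006]), 'tau': array([-2.70169585e-04, -6.58552623e+01,  1.36514850e+00, -4.05567205e+01,
        1.68605999e-02,  1.24931097e-02, -4.03441589e-06]), 'eef_pos': array([0.23961   , 0.60371966, 0.23042784]), 'tool_rot': array([-1.08939026e-04,  1.87783743e-01,  9.82210059e-01, -8.09273863e-04]), 'wrist_force': array([-0.5146505 , -0.30629899,  1.03659973]), 'wrist_torque': array([-0.00997326,  0.02318146,  0.00360466]), 'width': 0.08559410688601869}
side {'mtx': array([[464.33815546,   0.        , 320.23715789],
       [  0.        , 464.33815546, 231.98595942],
       [  0.        ,   0.        ,   1.        ]]), 'world_from_camera': array([[ 0.6921829 ,  0.46303616, -0.55360668, -0.06743139],
       [-0.72169611,  0.4375543 , -0.53637763, -0.61348343],
       [-0.00612926,  0.77080721,  0.637039  ,  0.83254143],
       [ 0.        ,  0.       
[... 297 characters left out ...]
71 , -0.01999143, -0.0150347 , -0.00654615],
       [-0.01862257,  0.19353046,  0.98091751,  1.65684055],
       [ 0.        ,  0.        ,  0.        ,  1.        ]])}
wrist {'mtx': array([[358.62020836,   0.        , 318.4037744 ],
       [  0.        , 358.62020836, 241.64042526],
       [  0.        ,   0.        ,   1.        ]]), 'world_from_camera': array([[ 3.68259278e-01, -8.96047939e-01, -2.47958049e-01,
         1.77049169e-01],
       [ 9.29723124e-01,  3.54958456e-01,  9.80785818e-02,
         6.28657993e-01],
       [ 1.31694980e-04, -2.66650680e-01,  9.63793234e-01,
         3.73447125e-01],
       [ 0.00000000e+00,  0.00000000e+00,  0.00000000e+00,
         1.00000000e+00]])}
```

View pics/top0.png

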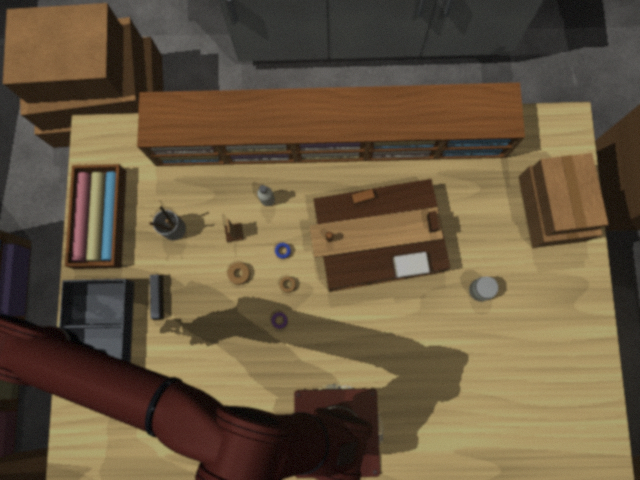

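View pics/side0.png

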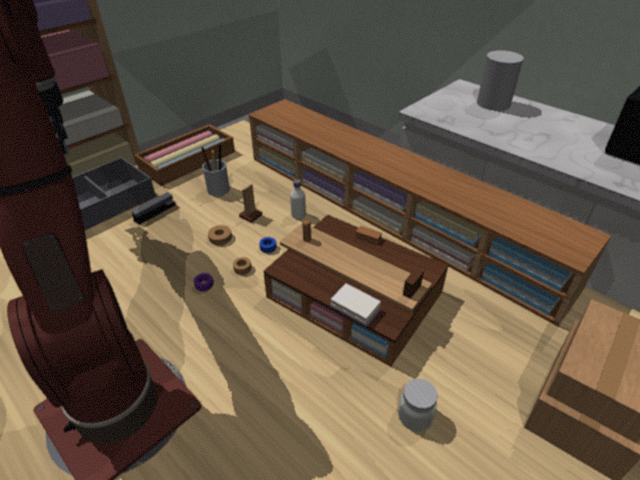

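View pics/wrist0.png

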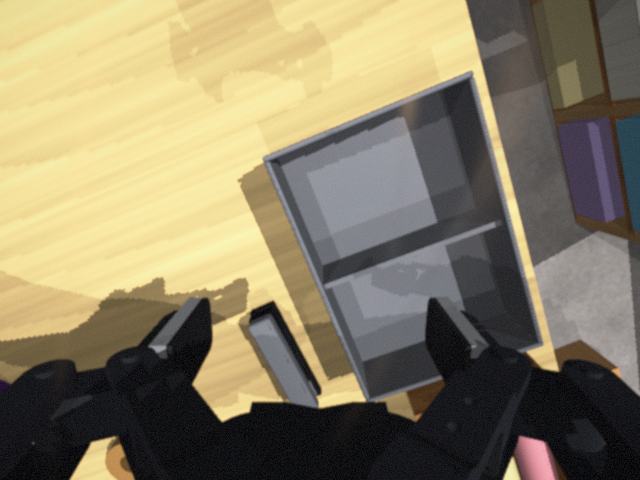

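The top view shows two brown rings, at (239,272) and (288,284), plus a blue one at (284,251) and a purple one at (279,320). The post is at about (329,236), the grip at (433,220) and the gauge at (232,230). The blue and purple rings are look-alikes. The brown ring at (239,272) is larger than the one at (288,284). I'll measure them and enlarge a crop to confirm.

```bash
cat >> h.py <<'E'
def ray(c,u,v):
    K=c['mtx'];T=c['world_from_camera']
    d=np.array([(u-K[0,2])/K[0,0],-(v-K[1,2])/K[1,1],-1.]); return T[:3,3],T[:3,:3]@d
def onz(c,u,v,z):
    o,d=ray(c,u,v); return o+d*(z-o[2])/d[2]
def proj(c,p):
    K=c['mtx'];T=c['world_from_camera']; q=T[:3,:3].T@(np.array(p)-T[:3,3]); q=q*[1,-1,-1]; q=K@q; return q[:2]/q[2]
def two(c1,p1,c2,p2):
    o1,d1=ray(c1,*p1);o2,d2=ray(c2,*p2)
    A=np.stack([d1,-d2],1); s=np.linalg.lstsq(A,o2-o1,rcond=None)[0]
    a=o1+s[0]*d1;b=o2+s[1]*d2; return (a+b)/2,np.linalg.norm(a-b)
E
python3 - <<'E'
from h import *
c=info('top'); s=info('side')
im=cv2.imread('pics/top0.png')
for nm,u,v,z in [('L',239,272,.022),('S',288,284,.022),('blue',284,251,.022),('purp',279,320,.022),('posttop',329,236,.156),('griptop',433,218,.147)]:
    print(nm,onz(c,u,v,z).round(3))
cr=im[160:340,140:460]; cv2.imwrite('pics/t_crop.png',cv2.resize(cr,None,fx=2.5,fy=2.5,interpolation=cv2.INTER_CUBIC))
im=cv2.imread('pics/side0.png')
cr=im[160:360,180:460]; cv2.imwrite('pics/s_crop.png',cv2.resize(cr,None,fx=2.8,fy=2.8,interpolation=cv2.INTER_CUBIC))
E
```

```text
L [0.446 0.268 0.022]
S [0.409 0.127 0.022]
blue [0.505 0.138 0.022]
purp [0.307 0.153 0.022]
posttop [0.519 0.006 0.156]
griptop [ 0.565 -0.275  0.147]
```

View pics/t_crop.png

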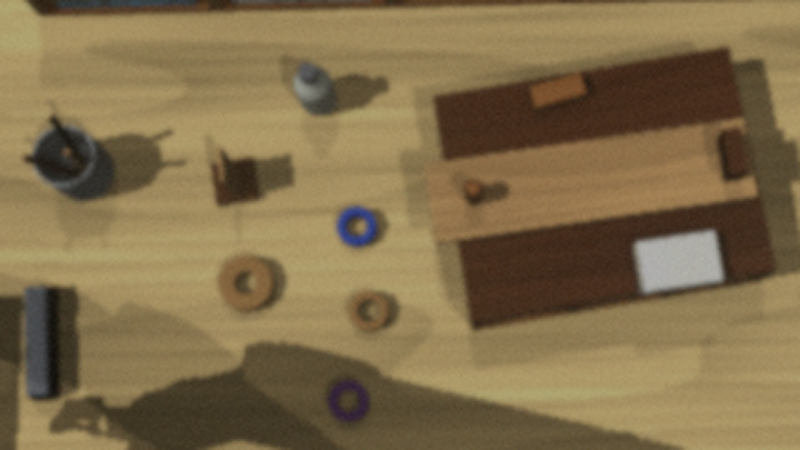

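View pics/s_crop.png

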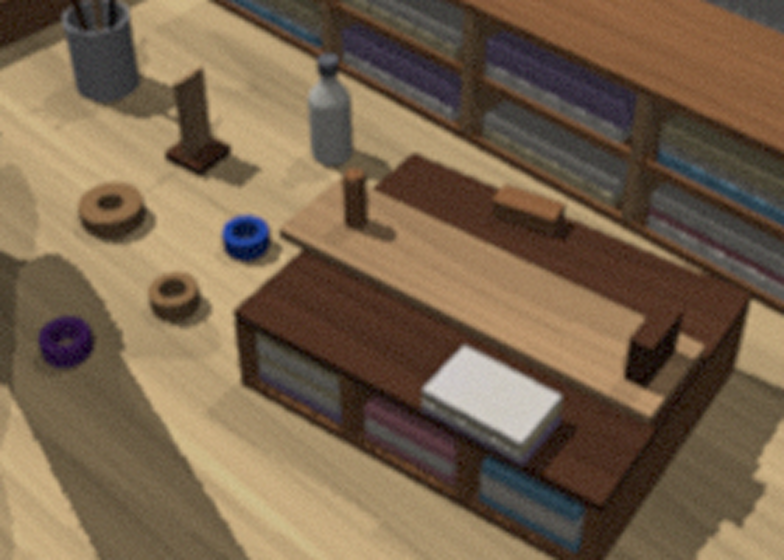

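```bash
python3 - <<'E'
from h import *
c=info('top'); s=info('side')
T=lambda x,y:(140+x/2.5,160+y/2.5)
S=lambda x,y:(180+x/2.8,160+y/2.8)
for nm,a,b in [('gaugetop',(218,150),(190,82)),('posttop',(473,187),(354,174)),('L',(248,281),(112,205)),('S',(370,310),(176,287)),('tipnear',(436,240),(283,237)),('tipfar',(428,165),(338,178)),('innear',(757,197),(655,412)),('infar',(747,123),(700,345)),('grip',(733,135),None)]:
    if b: print(nm,*two(c,T(*a),s,S(*b)))
for nm,a,z in [('foot',(237,183),.012),('glue base',(318,105),0),('rack o near',(474,327),.09),('rack o far',(435,97),.09),('rack i near',(773,275),.09),('rack i far',(728,50),.09),('tipnear',(436,240),.102),('tipfar',(428,165),.102),('innear',(757,197),.102),('infar',(747,123),.102),('grip',(733,142),.147)]:
    print(nm,onz(c,*T(*a),z).round(4))
E
```

```text
gaugetop [0.58145065 0.29482262 0.08615732] 0.008670679397942044
posttop [0.52319477 0.00494659 0.15635217] 0.001962050127253808
L [0.44571872 0.26779683 0.019442  ] 0.0013189799223303086
S [0.41014636 0.12581428 0.02508687] 0.004396539814128152
tipnear [0.47733017 0.047877   0.08979857] 0.0008315686278063352
tipfar [0.55690875 0.0565897  0.10526976] 0.004421953097791249
innear [ 0.51717115 -0.30764676  0.10755643] 0.006464322442059879
infar [ 0.59696069 -0.29758043  0.11167819] 0.0015202916473864027
foot [0.5625 0.2837 0.012 ]
glue base [0.6582 0.1901 0.    ]
rack o near [0.3797 0.0078 0.09  ]
rack o far [0.6406 0.0471 0.09  ]
rack i near [ 0.4307 -0.3212  0.09  ]
rack i far [ 0.6884 -0.2855  0.09  ]
tipnear [0.4749 0.0477 0.102 ]
tipfar [0.5595 0.0555 0.102 ]
innear [ 0.5159 -0.3063  0.102 ]
infar [ 0.5999 -0.3     0.102 ]
grip [ 0.568  -0.2753  0.147 ]
```

>>> step_arm(
  targets=[
    {"slide": [-0.038,-0.028,0.004]},
    {"slide": [-0.038,-0.028,0.004]},
    {"slide": [-0.038,-0.028,0.004]},
    {"slide": [-0.038,-0.028,0.004]},
    {"slide": [-0.038,-0.028,0.004]},
    {"slide": [-0.038,-0.028,0.004]},
    {"slide": [-0.038,-0.028,0.004]},
    {"slide": [-0.039,-0.031,0.002]},
    {"dr": [0,0,9.76]},
    {"dr": [0,0,9.76]},
    {"dr": [0,0,9.76]},
    {"dr": [0,0,9.76]},
    {"dr": [0,0,9.76]},
    {"dr": [0,0,9.76]},
    {"dr": [0,0,9.76]},
    {},
    {},
  ],
)

```text
validation failed for argument at $.ta...
```

```bash
cat >> h.py <<'E'
from scipy.spatial.transform import Rotation as Ro
def tcp():
    s=r.get_state(); q=s['tool_rot']; R=Ro.from_quat([q[1],q[2],q[3],q[0]]).as_matrix(); return s,s['eef_pos'],R
def show():
    s,p,R=tcp(); print('t',round(s['t'],2),'p',p.round(4),'toolx',R[:,0].round(4),'tooly',R[:,1].round(4),'z',R[:,2].round(4),'w',round(s['width'],4),'F',s['wrist_force'].round(2),'j',s['joints'].round(2)); return s,p,R
def go(target):
    s,p,R=tcp(); print('slide',(R.T@(np.array(target)-p)).round(4))
E
python3 - <<'E'
from h import *
show(); c=info('wrist'); im=snap('wrist','w1'); np.save('c1.npy',c)
print(proj(c,[.446,.268,.022]),proj(c,r.get_state()['eef_pos']))
E
```

```text
t 0.15 p [0.2397 0.6038 0.2306] toolx [-9.295e-01  3.689e-01 -1.000e-04] tooly [ 0.3689  0.9295 -0.0013] z [-4.0e-04 -1.2e-03 -1.0e+00] w 0.0855 F [-0.35  0.21 -0.63] j [-1.29  0.33  0.04  1.47 -0.01  1.34 -0.06]
[126.08054502 465.58138469] [318.30291376 303.48374871]
```

View pics/w1.png

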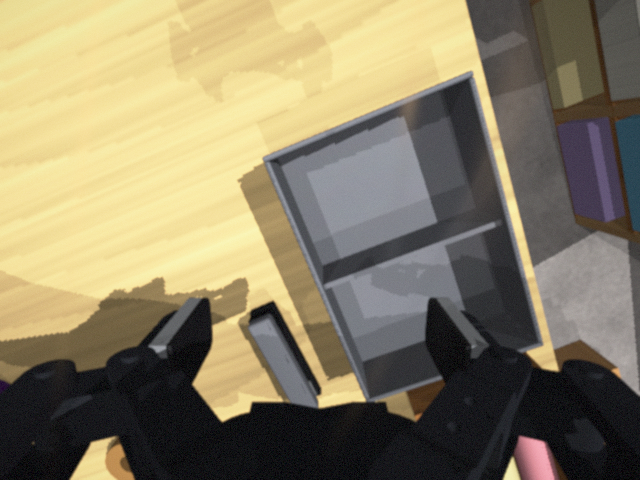

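The call was refused, probably because rows need every field, so I'll give them all.

>>> step_arm(
  targets=[
    {"slide": [-0.038,-0.028,0.004],"dr": [0,0,0],"jaw": 100},
    {"slide": [-0.038,-0.028,0.004],"dr": [0,0,0],"jaw": 100},
    {"slide": [-0.038,-0.028,0.004],"dr": [0,0,0],"jaw": 100},
    {"slide": [-0.038,-0.028,0.004],"dr": [0,0,0],"jaw": 100},
    {"slide": [-0.038,-0.028,0.004],"dr": [0,0,0],"jaw": 100},
    {"slide": [-0.038,-0.028,0.004],"dr": [0,0,0],"jaw": 100},
    {"slide": [-0.038,-0.028,0.004],"dr": [0,0,0],"jaw": 100},
    {"slide": [-0.039,-0.031,0.002],"dr": [0,0,0],"jaw": 100},
    {"slide": [0,0,0],"dr": [0,0,9.76],"jaw": 100},
    {"slide": [0,0,0],"dr": [0,0,9.76],"jaw": 100},
    {"slide": [0,0,0],"dr": [0,0,9.76],"jaw": 100},
    {"slide": [0,0,0],"dr": [0,0,9.76],"jaw": 100},
    {"slide": [0,0,0],"dr": [0,0,9.76],"jaw": 100},
    {"slide": [0,0,0],"dr": [0,0,9.76],"jaw": 100},
    {"slide": [0,0,0],"dr": [0,0,9.76],"jaw": 100},
    {"slide": [0,0,0],"dr": [0,0,0],"jaw": 100},
    {"slide": [0,0,0],"dr": [0,0,0],"jaw": 100},
  ],
  force=40,
)

```text
t: 2.33
eef_pos: [0.4394, 0.2806, 0.2013]
tool_rot: [-0.0, 0.706, 0.709, -0.0]
wrist_force: [0.4, 0.3, 0.4]
width: 0.0854
```

```bash
python3 - <<'E'
from h import *
show(); c=info('wrist'); im=snap('wrist','w2'); np.save('c2.npy',c)
print(proj(c,[.446,.268,.022]),proj(c,r.get_state()['eef_pos']))
E
```

```text
t 2.33 p [0.4394 0.2806 0.2013] toolx [-4.5e-03  1.0e+00 -1.0e-04] tooly [ 1.0e+00  4.5e-03 -1.0e-04] z [-1.e-04 -1.e-04 -1.e+00] w 0.0854 F [0.36 0.26 0.35] j [-0.95  0.09  0.32  1.83 -0.03  1.23 -0.62]
[325.17232623 232.52185521] [317.84036347 303.85934273]
```

View pics/w2.png

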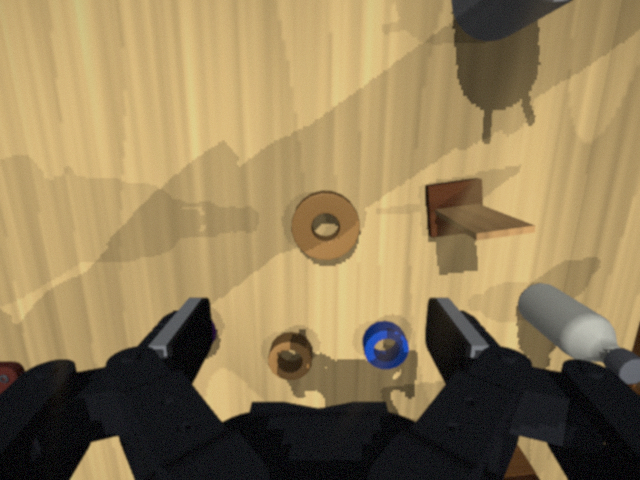

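The wrist view shows the large brown roll at (326,227), the small brown roll at (291,357), the blue ring at (386,345) and the gauge at right with its slat top near (505,232). I'll segment the rolls.

```bash
python3 - <<'E'
from h import *
c=np.load('c2.npy',allow_pickle=True).item(); im=cv2.imread('pics/w2.png')
hsv=cv2.cvtColor(im,cv2.COLOR_BGR2HSV)
for p in [(305,225),(278,345),(250,150),(290,280),(430,200),(500,225)]: print(p,hsv[p[1],p[0]],im[p[1],p[0]])
lab=cv2.cvtColor(im,cv2.COLOR_BGR2LAB)
m=((hsv[:,:,0]<19)&(hsv[:,:,1]>90)&(hsv[:,:,2]>60)).astype(np.uint8)*255
cv2.imwrite('pics/m2.png',m)
cs,h=cv2.findContours(m,cv2.RETR_CCOMP,cv2.CHAIN_APPROX_NONE)
for k,q in enumerate(cs):
    if cv2.contourArea(q)>100: 
        e=cv2.fitEllipse(q); print(k,h[0][k][3],cv2.contourArea(q),e,onz(c,*e[0],.022).round(4))
cr=im[160:260,400:560]; cv2.imwrite('pics/g2.png',cv2.resize(cr,None,fx=5,fy=5,interpolation=cv2.INTER_CUBIC))
E
```

```text
(305, 225) [ 16 138 148] [ 68 110 148]
(278, 345) [ 16 139 161] [ 73 121 161]
(250, 150) [ 20 106 221] [129 191 221]
(290, 280) [ 20 112 200] [112 172 200]
(430, 200) [ 11 168  91] [31 53 91]
(500, 225) [ 17 123 116] [ 60  92 116]
30 -1 494.5 ((520.1337890625, 466.458740234375), (28.1352481842041, 36.262691497802734), 150.3289337158203) [ 0.6684 -0.0023  0.022 ]
367 -1 194.5 ((5.603873252868652, 377.121337890625), (16.570980072021484, 25.1457462310791), 18.445280075073242) [0.115  0.1113 0.022 ]
585 -1 1493.5 ((289.8930358886719, 356.38897705078125), (43.057044982910156, 48.30007553100586), 8.492063522338867) [0.4113 0.1374 0.022 ]
591 585 430.5 ((290.00341796875, 360.8056945800781), (22.833345413208008, 23.797618865966797), 68.71739196777344) [0.4113 0.1322 0.022 ]
1281 -1 3639.0 ((325.06988525390625, 225.52655029296875), (67.43492889404297, 69.06585693359375), 170.1779022216797) [0.4458 0.2746 0.022 ]
1288 1281 463.0 ((324.887451171875, 225.09226989746094), (22.302701950073242, 26.025772094726562), 94.1240463256836) [0.4457 0.275  0.022 ]
1340 -1 3840.5 ((469.42510986328125, 211.10629272460938), (58.363304138183594, 112.36327362060547), 99.22262573242188) [0.5771 0.2888 0.022 ]
```

View pics/m2.png

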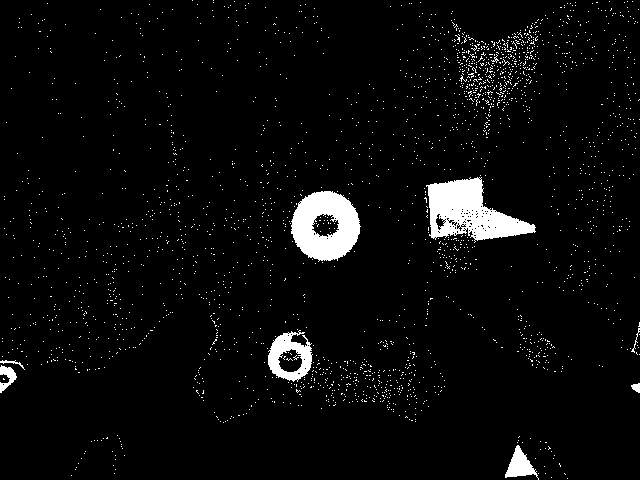

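View pics/g2.png

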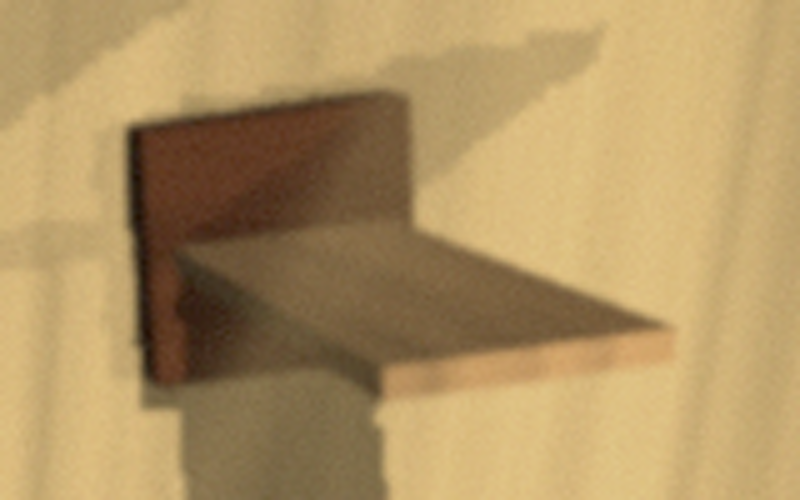

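>>> step_arm(
  targets=[
    {"slide": [-0.004,0.003,0.06],"dr": [0,0,0],"jaw": 100},
    {"slide": [-0.004,0.003,0.06],"dr": [0,0,0],"jaw": 100},
    {"slide": [0,0,0],"dr": [0,0,0],"jaw": 100},
    {"slide": [0,0,0],"dr": [0,0,0],"jaw": 100},
  ],
)

```text
t: 2.88
eef_pos: [0.4465, 0.2734, 0.0833]
tool_rot: [0.0, 0.707, 0.708, 0.001]
wrist_force: [0.0, -0.8, -0.0]
width: 0.0858
```

```bash
cat >> h.py <<'E'
def rings(f,c,z,amin=600,vmin=60):
    im=cv2.imread('pics/%s.png'%f); hsv=cv2.cvtColor(im,cv2.COLOR_BGR2HSV)
    m=((hsv[:,:,0]<19)&(hsv[:,:,1]>90)&(hsv[:,:,2]>vmin)).astype(np.uint8)*255
    m=cv2.morphologyEx(m,cv2.MORPH_CLOSE,np.ones((3,3))); m=cv2.morphologyEx(m,cv2.MORPH_OPEN,np.ones((3,3)))
    cs,h=cv2.findContours(m,cv2.RETR_CCOMP,cv2.CHAIN_APPROX_NONE)
    for k,q in enumerate(cs):
        if cv2.contourArea(q)>amin:
            e=cv2.fitEllipse(q); print('hole' if h[0][k][3]>=0 else 'outer',cv2.contourArea(q),np.round(e[0],1),np.round(e[1],1),onz(c,*e[0],z).round(4))
E
python3 - <<'E'
from h import *
show(); c=info('wrist'); im=snap('wrist','w3'); np.save('c3.npy',c)
rings('w3',c,.022)
snap('top','top3')
E
```

```text
t 2.88 p [0.4465 0.2734 0.0833] toolx [-0.0014  1.      0.0011] tooly [1.     0.0014 0.0014] z [ 0.0014  0.0011 -1.    ] w 0.0858 F [ 0.   -0.82 -0.03] j [-0.92  0.21  0.32  1.96 -0.08  0.98 -0.56]
outer 8558.0 [317.  256.3] [103.7 105.4] [0.446  0.2755 0.022 ]
hole 864.0 [317.4 255.7] [28.9 40. ] [0.4462 0.2759 0.022 ]
outer 11669.5 [544.6 243. ] [ 94.2 192.9] [0.5807 0.284  0.022 ]
```

View pics/w3.png

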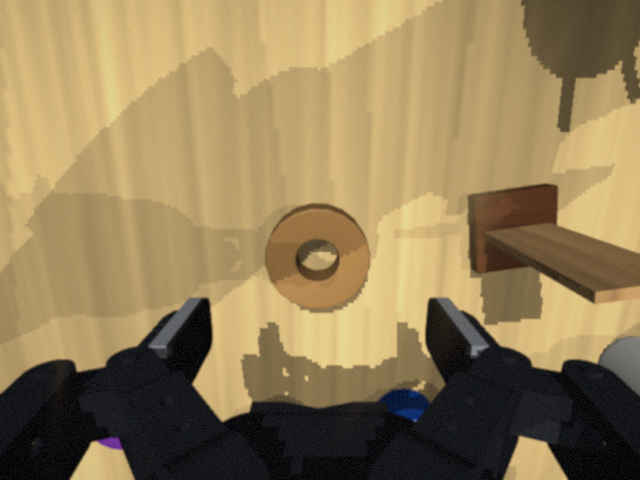

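>>> step_arm(
  targets=[
    {"slide": [0.001,0,0.027],"dr": [0,0,0],"jaw": 100},
    {"slide": [0,0,0.027],"dr": [0,0,0],"jaw": 100},
    {"slide": [0,0,0.025],"dr": [0,0,0],"jaw": 100},
    {"slide": [0,0,0],"dr": [0,0,0],"jaw": 100},
    {"slide": [0,0,0],"dr": [0,0,0],"jaw": 100},
  ],
)

```text
t: 3.6
eef_pos: [0.4466, 0.2746, 0.0042]
tool_rot: [0.0, 0.707, 0.707, 0.001]
wrist_force: [0.1, 0.7, 0.8]
width: 0.0854
```

```bash
python3 - <<'E'
from h import *
show(); c=info('wrist'); im=snap('wrist','w4'); np.save('c4.npy',c)
rings('w4',c,.022)
E
```

```text
t 3.6 p [0.4466 0.2746 0.0042] toolx [-8.0e-04  1.0e+00  1.8e-03] tooly [1.e+00 8.e-04 2.e-03] z [ 0.002   0.0018 -1.    ] w 0.0854 F [0.06 0.7  0.8 ] j [-0.9   0.33  0.3   2.01 -0.13  0.82 -0.52]
outer 20113.5 [315.4 318. ] [159.6 162. ] [0.4457 0.277  0.022 ]
hole 1498.0 [315.1 315.6] [33.7 61.1] [0.4456 0.278  0.022 ]
outer 7960.0 [598.4 276.8] [ 93.6 139.3] [0.5512 0.2939 0.022 ]
```

View pics/w4.png

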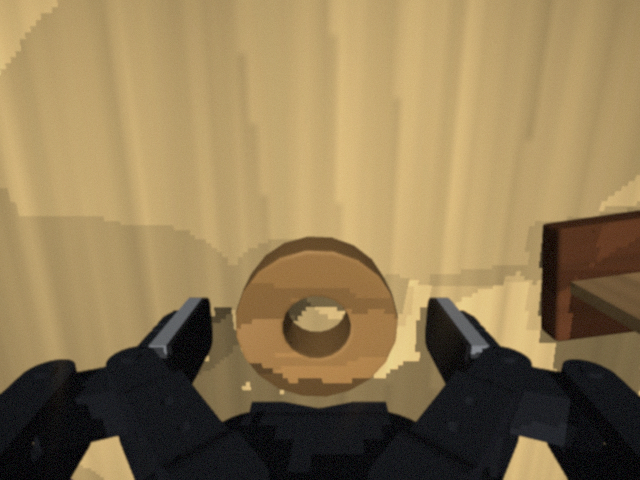

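>>> step_arm(
  targets=[
    {"slide": [0,-0.001,0.003],"dr": [0,0,0],"jaw": 60},
    {"slide": [0,0,0],"dr": [0,0,0],"jaw": 60},
    {"slide": [0,0,0],"dr": [0,0,0],"jaw": 60},
    {"slide": [0,0,0],"dr": [0,0,0],"jaw": 60},
  ],
  force=40,
)

```text
t: 4.15
eef_pos: [0.4449, 0.2742, 0.0004]
tool_rot: [-0.0, 0.707, 0.707, 0.001]
wrist_force: [-2.5, -1.0, 8.3]
width: 0.0622
```

```bash
python3 - <<'E'
from h import *
show(); c=info('wrist'); im=snap('wrist','w5'); np.save('c5.npy',c)
rings('w5',c,.022)
E
```

```text
t 4.15 p [4.449e-01 2.742e-01 4.000e-04] toolx [-8.0e-04  1.0e+00  1.1e-03] tooly [1.e+00 8.e-04 8.e-04] z [ 8.0e-04  1.1e-03 -1.0e+00] w 0.0622 F [-2.46 -0.96  8.28] j [-0.9   0.33  0.3   2.02 -0.14  0.81 -0.52]
outer 21254.5 [319.  321.1] [163.5 167.1] [0.4454 0.2773 0.022 ]
hole 1544.0 [317.3 318.2] [33.8 60.1] [0.4447 0.2785 0.022 ]
outer 7699.5 [601.6 279. ] [ 87.6 133.9] [0.5475 0.2942 0.022 ]
```

View pics/w5.png

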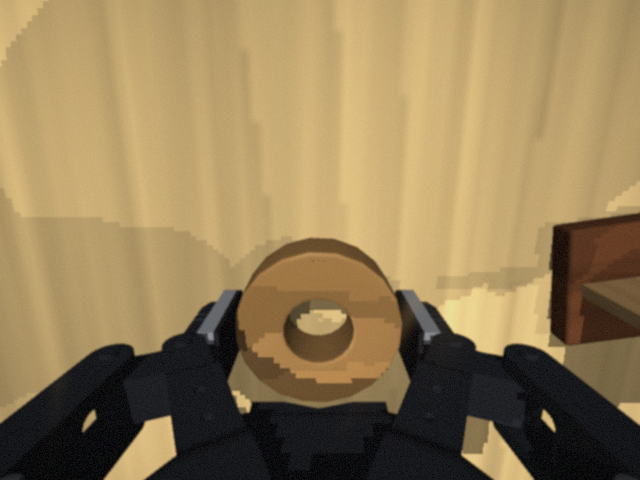

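```bash
python3 - <<'E'
from h import *
c=np.load('c5.npy',allow_pickle=True).item()
for p in [(319,298),(319,361),(319,252),(319,402),(284,329),(353,329),(238,327),(401,327)]: print(p,onz(c,*p,.022).round(4))
E
```

```text
(319, 298) [0.4454 0.2866 0.022 ]
(319, 361) [0.4454 0.2603 0.022 ]
(319, 252) [0.4453 0.3043 0.022 ]
(319, 402) [0.4455 0.2416 0.022 ]
(284, 329) [0.4322 0.274  0.022 ]
(353, 329) [0.4582 0.274  0.022 ]
(238, 327) [0.415  0.2748 0.022 ]
(401, 327) [0.4762 0.2749 0.022 ]
```

>>> step_arm(
  targets=[
    {"slide": [0,0,-0.02],"dr": [0,0,0],"jaw": 60},
    {"slide": [0,0,-0.06],"dr": [0,0,0],"jaw": 60},
    {"slide": [0,0,-0.06],"dr": [0,0,0],"jaw": 60},
    {"slide": [0,0,-0.06],"dr": [0,0,0],"jaw": 60},
    {"slide": [-0.05,0.014,-0.02],"dr": [0,0,0],"jaw": 60},
    {"slide": [-0.05,0.014,0],"dr": [0,0,0],"jaw": 60},
    {"slide": [-0.05,0.014,0],"dr": [0,0,0],"jaw": 60},
    {"slide": [-0.05,0.014,0],"dr": [0,0,0],"jaw": 60},
    {"slide": [0,0.014,0],"dr": [0,0,0],"jaw": 60},
    {"slide": [0,0,0],"dr": [0,0,0],"jaw": 60},
    {"slide": [0,0,0],"dr": [0,0,0],"jaw": 60},
  ],
)

```text
t: 5.58
eef_pos: [0.5141, 0.0749, 0.2191]
tool_rot: [-0.0, 0.706, 0.708, -0.0]
wrist_force: [0.2, -0.4, -0.6]
width: 0.0623
```

```bash
python3 - <<'E'
from h import *
show(); c=info('wrist'); im=snap('wrist','w6'); np.save('c6.npy',c)
snap('top','top6');snap('side','side6')
print(proj(c,[.521,.006,.156]))
im=cv2.imread('pics/top6.png')
cr=im[160:340,140:460]; cv2.imwrite('pics/t6_crop.png',cv2.resize(cr,None,fx=2.5,fy=2.5,interpolation=cv2.INTER_CUBIC))
E
```

```text
t 5.58 p [0.5141 0.0749 0.2191] toolx [-2.4e-03  1.0e+00 -1.0e-04] tooly [ 1.0e+00  2.4e-03 -8.0e-04] z [-8.e-04 -1.e-04 -1.e+00] w 0.0623 F [ 0.24 -0.45 -0.62] j [-0.73  0.07  0.53  1.82 -0.04  1.27 -0.19]
[328.29428998 358.78312981]
```

View pics/w6.png

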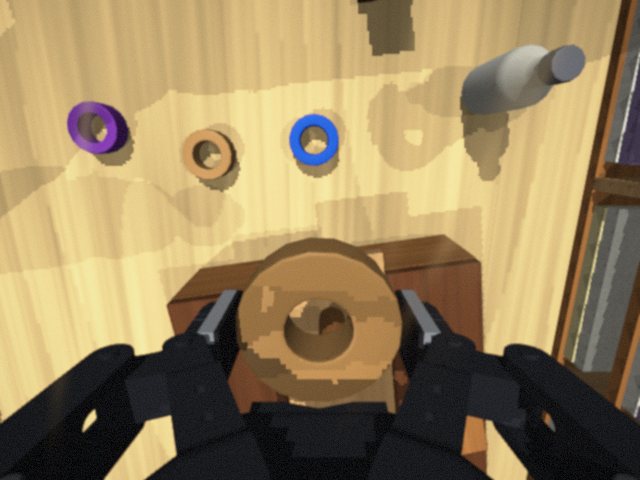

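View pics/t6_crop.png

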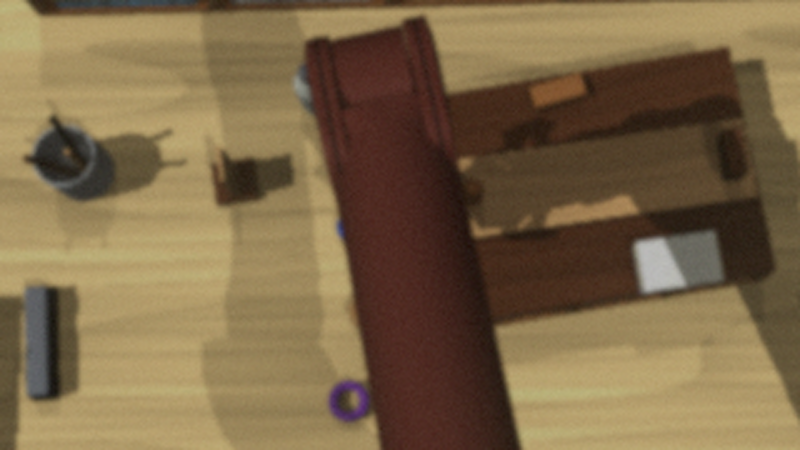

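>>> step_arm(
  targets=[
    {"slide": [-0.05,0.003,0],"dr": [0,0,0],"jaw": 60},
    {"slide": [-0.05,0.002,0],"dr": [0,0,0],"jaw": 60},
    {"slide": [-0.04,0.002,0],"dr": [0,0,0],"jaw": 60},
    {"slide": [0,0,0],"dr": [0,0,0],"jaw": 60},
    {"slide": [0,0,0],"dr": [0,0,0],"jaw": 60},
  ],
)

```text
t: 6.35
eef_pos: [0.5216, -0.0653, 0.2193]
tool_rot: [-0.0, 0.707, 0.708, 0.0]
wrist_force: [-0.1, 0.4, -0.2]
width: 0.0618
```

```bash
python3 - <<'E'
from h import *
show(); c=info('wrist'); im=snap('wrist','w7'); np.save('c7.npy',c)
snap('top','top7');snap('side','side7')
print(proj(c,[.521,.006,.156]))
im=cv2.imread('pics/w7.png')
cr=im[100:300,220:420]; cv2.imwrite('pics/w7_crop.png',cv2.resize(cr,None,fx=3,fy=3,interpolation=cv2.INTER_CUBIC))
E
```

```text
t 6.35 p [ 0.5216 -0.0653  0.2193] toolx [-1.5e-03  1.0e+00  5.0e-04] tooly [ 1.0e+00  1.5e-03 -2.0e-04] z [-2.e-04  5.e-04 -1.e+00] w 0.0618 F [-0.06  0.36 -0.2 ] j [-0.57  0.08  0.66  1.81 -0.05  1.27  0.1 ]
[317.05495518 135.55174687]
```

View pics/w7.png

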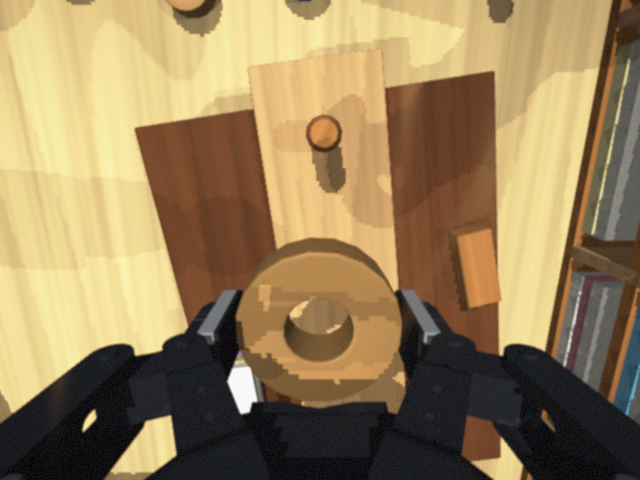

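View pics/w7_crop.png

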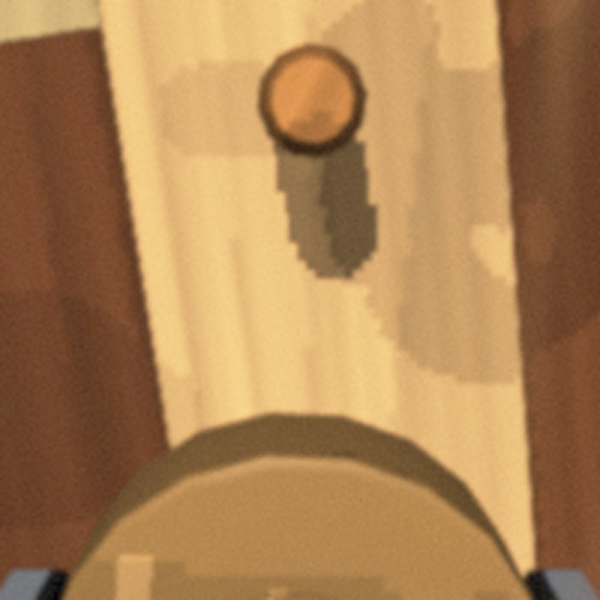

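```bash
python3 - <<'E'
from h import *
c=np.load('c7.npy',allow_pickle=True).item()
im=cv2.imread('pics/w7.png');hsv=cv2.cvtColor(im,cv2.COLOR_BGR2HSV)
m=np.zeros(hsv.shape[:2],np.uint8); m[105:160,295:350]=((hsv[:,:,1]>150)&(hsv[:,:,2]>150))[105:160,295:350]*255
cs,_=cv2.findContours(m,cv2.RETR_EXTERNAL,cv2.CHAIN_APPROX_NONE); q=max(cs,key=cv2.contourArea); e=cv2.fitEllipse(q);print(e, onz(c,*e[0],.156))
for n,p,z in [('post',(324,131.7),.156),('tipL',(249,67),.102),('tipR',(381.5,49),.102),('rackL',(137,129),.09),('rackR',(493,72),.09),('rack back R',(499,458),.09)]:
    print(n,onz(c,*p,z).round(4))
tl=onz(c,249,67,.102);tr=onz(c,381.5,49,.102);d=tr-tl; n=np.array([-d[1],d[0]])/np.hypot(*d[:2]);print(np.hypot(*d[:2]),'board out dir',n,'post from edge',((tl+tr)/2)[:2]-50*n*.001)
a=onz(c,137,129,.09);b=onz(c,493,72,.09);d=b-a;n=np.array([-d[1],d[0]])/np.hypot(*d[:2]);print(np.hypot(*d[:2]),'rack out',n,(a+b)/2)
# gauge
c=np.load('c2.npy',allow_pickle=True).item()
g=lambda x,y:(400+x/5,160+y/5)
P=[onz(c,*g(x,y),.104) for x,y in [(385,360),(385,398),(672,328),(672,356)]]
print('gauge',np.round(P,4)); m=np.mean(P,0);print(m, 'along rack out rel rack end',(m-(a+b)/2)[:2]@n)
E
```

```text
((323.2388000488281, 131.4382781982422), (26.879365921020508, 29.58623695373535), 167.3422088623047) [0.52439847 0.00817681 0.156     ]
post [0.5248 0.008  0.156 ]
tipL [0.4756 0.0506 0.102 ]
tipR [0.563  0.0616 0.102 ]
rackL [0.3902 0.0116 0.09  ]
rackR [0.6432 0.05   0.09  ]
rack back R [ 0.6928 -0.2842  0.09  ]
0.08810220713705097 board out dir [-0.12453149  0.99221566] post from edge [0.52549605 0.00645921]
0.2559275226305783 rack out [-0.15015953  0.98866178] [0.51672812 0.03076551 0.09      ]
gauge [[0.549  0.2893 0.104 ]
 [0.5497 0.2839 0.104 ]
 [0.5878 0.294  0.104 ]
 [0.5885 0.2901 0.104 ]]
[0.5687641  0.28930007 0.104     ] along rack out rel rack end 0.24778953904873316
```

>>> step_arm(
  targets=[
    {"slide": [0.037,0.001,0],"dr": [0,0,0],"jaw": 60},
    {"slide": [0.037,0.002,0],"dr": [0,0,0],"jaw": 60},
    {"slide": [0,0,0.03],"dr": [0,0,0],"jaw": 60},
    {"slide": [0,0,0.024],"dr": [0,0,0],"jaw": 60},
    {"slide": [0,0,0],"dr": [0,0,0],"jaw": 60},
    {"slide": [0,0,0],"dr": [0,0,0],"jaw": 60},
  ],
)

```text
t: 7.25
eef_pos: [0.5251, 0.0081, 0.1663]
tool_rot: [0.0, 0.707, 0.708, 0.0]
wrist_force: [0.8, 0.3, -1.1]
width: 0.0623
```

```bash
python3 - <<'E'
from h import *
show(); c=info('wrist'); im=snap('wrist','w8'); np.save('c8.npy',c)
snap('side','side8')
im=cv2.imread('pics/w8.png')
cr=im[230:410,220:420]; cv2.imwrite('pics/w8_crop.png',cv2.resize(cr,None,fx=3,fy=3,interpolation=cv2.INTER_CUBIC))
im=cv2.imread('pics/side8.png')
cr=im[160:300,240:420]; cv2.imwrite('pics/s8_crop.png',cv2.resize(cr,None,fx=4,fy=4,interpolation=cv2.INTER_CUBIC))
E
```

```text
t 7.25 p [0.5251 0.0081 0.1663] toolx [-1.2e-03  1.0e+00  1.0e-04] tooly [1.0e+00 1.2e-03 9.0e-04] z [ 9.e-04  1.e-04 -1.e+00] w 0.0623 F [ 0.81  0.34 -1.06] j [-0.65  0.13  0.6   1.88 -0.08  1.16 -0.02]
```

View pics/w8_crop.png

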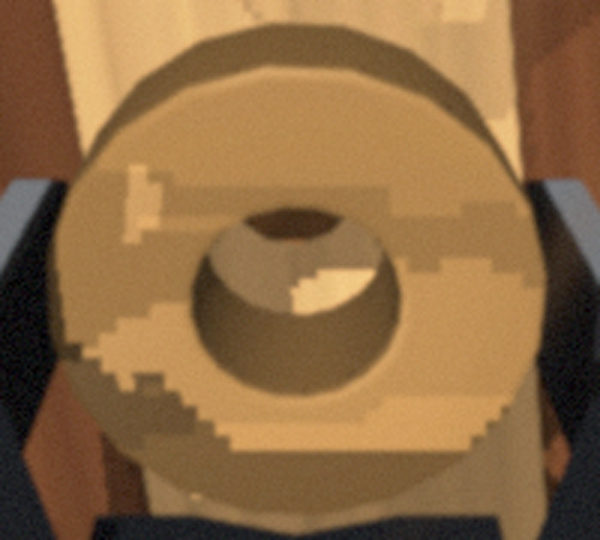

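View pics/s8_crop.png

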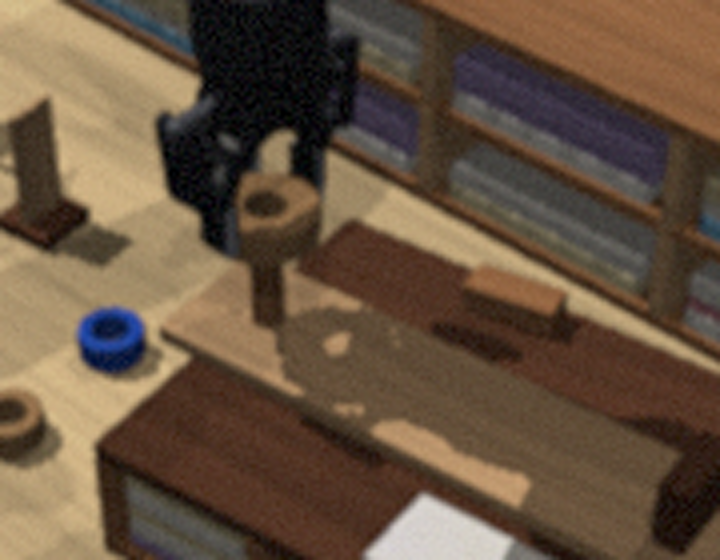

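```bash
python3 - <<'E'
from h import *
c=np.load('c8.npy',allow_pickle=True).item()
C=lambda x,y:(220+x/3,230+y/3)
for z in (.156,.150): print(z,onz(c,*C(293,240),z).round(4))
print('hole rim', onz(c,*C(297,207),.188).round(4),onz(c,*C(297,396),.188).round(4),onz(c,*C(192,300),.188).round(4),onz(c,*C(401,300),.188).round(4))
E
```

```text
0.156 [5.251e-01 1.000e-04 1.560e-01]
0.15 [ 0.5251 -0.0029  0.15  ]
hole rim [0.5256 0.0203 0.188 ] [ 0.5256 -0.0062  0.188 ] [0.5124 0.0076 0.188 ] [0.5386 0.0076 0.188 ]
```

>>> step_arm(
  targets=[
    {"slide": [0.001,-0.0006,0.008],"dr": [0,0,0],"jaw": 60},
    {"slide": [0,0,0.008],"dr": [0,0,0],"jaw": 60},
    {"slide": [0,0,0.006],"dr": [0,0,0],"jaw": 60},
    {"slide": [0,0,0],"dr": [0,0,0],"jaw": 60},
  ],
)

```text
t: 7.85
eef_pos: [0.5237, 0.0086, 0.1427]
tool_rot: [-0.0, 0.707, 0.707, -0.001]
wrist_force: [-0.0, 0.6, -0.8]
width: 0.0622
```

>>> step_arm(
  targets=[
    {"slide": [0,0,0.012],"dr": [0,0,0],"jaw": 60},
    {"slide": [0,0,0.012],"dr": [0,0,0],"jaw": 60},
    {"slide": [0,0,0.01],"dr": [0,0,0],"jaw": 60},
    {"slide": [0,0,0.004],"dr": [0,0,0],"jaw": 60},
    {"slide": [0,0,0],"dr": [0,0,0],"jaw": 60},
    {"slide": [0,0,0],"dr": [0,0,0],"jaw": 60},
  ],
)

```text
t: 8.6
eef_pos: [0.5244, 0.0086, 0.1057]
tool_rot: [0.0, 0.707, 0.707, 0.0]
wrist_force: [0.6, -0.0, -1.2]
width: 0.0619
```

```bash
python3 - <<'E'
from h import *
show(); c=info('wrist'); im=snap('wrist','w9'); np.save('c9.npy',c)
snap('side','side9')
im=cv2.imread('pics/w9.png')
im2=cv2.imread('pics/side9.png')
cr=cv2.resize(im2[160:300,240:420],None,fx=4,fy=4,interpolation=cv2.INTER_CUBIC);cv2.imwrite('pics/s9_crop.png',cr)
E
```

```text
t 8.6 p [0.5244 0.0086 0.1057] toolx [-5.e-04  1.e+00  1.e-04] tooly [1.e+00 5.e-04 5.e-04] z [ 5.e-04  1.e-04 -1.e+00] w 0.0619 F [ 0.62 -0.04 -1.16] j [-0.63  0.2   0.59  1.94 -0.13  1.03  0.02]
```

View pics/w9.png

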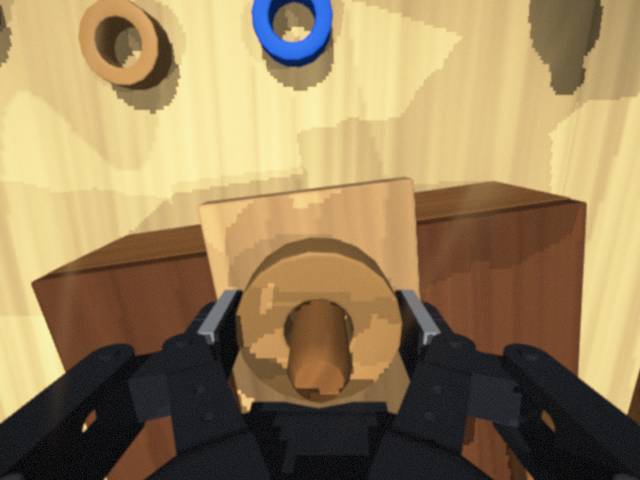

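View pics/s9_crop.png

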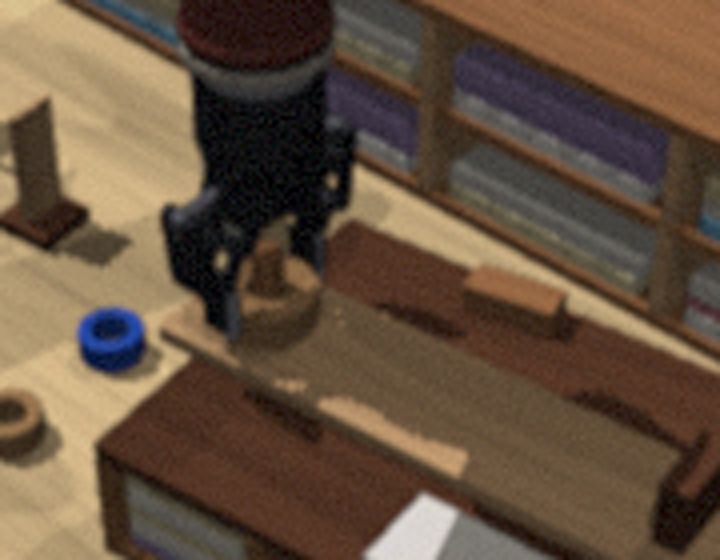

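The wrist view shows the post coming up through the ring at (320,340), so it's threaded. I'll lower the last 2.5 mm, release and lift off.

>>> step_arm(
  targets=[
    {"slide": [0,0,0.0025],"dr": [0,0,0],"jaw": 60},
    {"slide": [0,0,0],"dr": [0,0,0],"jaw": 60},
    {"slide": [0,0,0],"dr": [0,0,0],"jaw": 100},
    {"slide": [0,0,0],"dr": [0,0,0],"jaw": 100},
    {"slide": [0,0,0],"dr": [0,0,0],"jaw": 100},
    {"slide": [0,0,0],"dr": [0,0,0],"jaw": 100},
    {"slide": [0,0,-0.04],"dr": [0,0,0],"jaw": 100},
    {"slide": [0,0,-0.06],"dr": [0,0,0],"jaw": 100},
    {"slide": [-0.05,0,-0.015],"dr": [0,0,0],"jaw": 100},
    {"slide": [0,0,0],"dr": [0,0,0],"jaw": 100},
    {"slide": [0,0,0],"dr": [0,0,0],"jaw": 100},
  ],
)

```text
t: 10.07
eef_pos: [0.5239, -0.041, 0.2175]
tool_rot: [-0.0, 0.707, 0.707, -0.0]
wrist_force: [-0.0, 0.8, -0.4]
width: 0.0854
```

```bash
python3 - <<'E'
from h import *
show(); c=info('wrist'); im=snap('wrist','w10'); np.save('c10.npy',c)
snap('side','side10')
im2=cv2.imread('pics/side10.png')
cr=cv2.resize(im2[160:300,240:420],None,fx=4,fy=4,interpolation=cv2.INTER_CUBIC);cv2.imwrite('pics/s10_crop.png',cr)
E
```

```text
t 10.07 p [ 0.5239 -0.041   0.2175] toolx [-1.e-04  1.e+00  4.e-04] tooly [ 1.e+00  1.e-04 -4.e-04] z [-4.e-04  4.e-04 -1.e+00] w 0.0854 F [-0.02  0.82 -0.41] j [-0.61  0.08  0.64  1.81 -0.05  1.26  0.05]
```

View pics/w10.png

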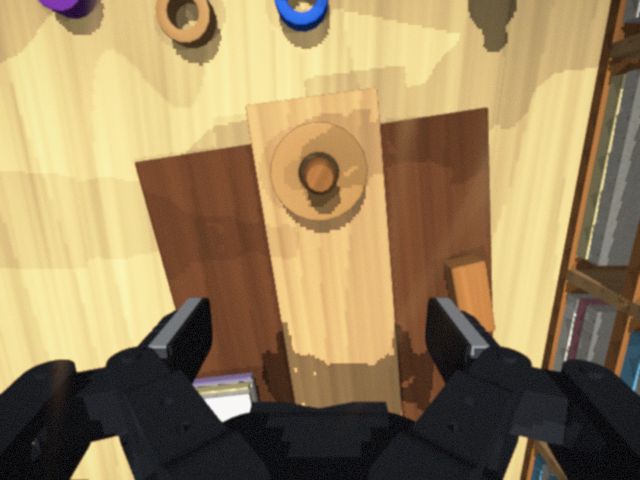

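View pics/s10_crop.png

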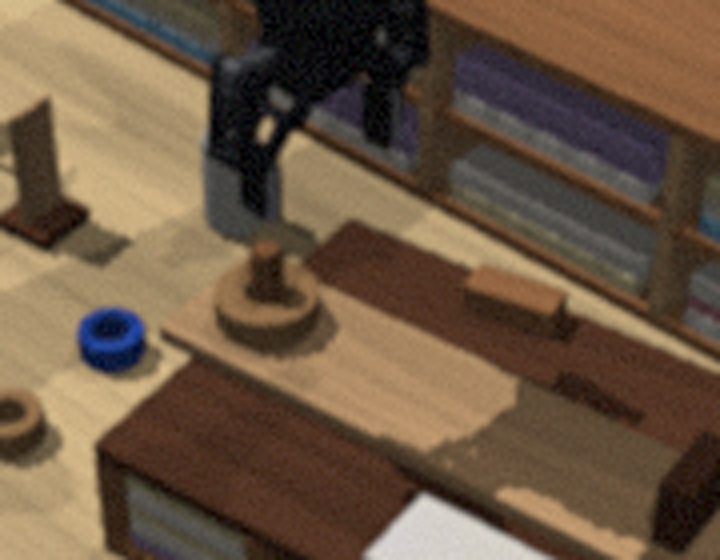

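The large roll lies home, with the post through its centre at (319,173).

>>> step_arm(
  targets=[
    {"slide": [0.044,-0.028,0],"dr": [0,0,0],"jaw": 100},
    {"slide": [0.044,-0.028,0],"dr": [0,0,0],"jaw": 100},
    {"slide": [0.044,-0.028,0.02],"dr": [0,0,0],"jaw": 100},
    {"slide": [0.044,-0.029,0.05],"dr": [0,0,0],"jaw": 100},
    {"slide": [0,0,0.06],"dr": [0,0,0],"jaw": 100},
    {"slide": [0,0,0],"dr": [0,0,0],"jaw": 100},
    {"slide": [0,0,0],"dr": [0,0,0],"jaw": 100},
  ],
)

```text
t: 11.05
eef_pos: [0.4159, 0.1286, 0.0963]
tool_rot: [0.0, 0.707, 0.707, 0.0]
wrist_force: [0.4, -0.2, 0.9]
width: 0.0855
```

```bash
python3 - <<'E'
from h import *
show(); c=info('wrist'); im=snap('wrist','w11'); np.save('c11.npy',c)
rings('w11',c,.022)
im=cv2.imread('pics/w11.png')
cv2.imwrite('pics/w11c.png',cv2.resize(im[180:380,220:420],None,fx=3,fy=3,interpolation=cv2.INTER_CUBIC))
E
```

```text
t 11.05 p [0.4159 0.1286 0.0963] toolx [-2.e-04  1.e+00 -0.e+00] tooly [1.e+00 2.e-04 8.e-04] z [ 8.e-04 -0.e+00 -1.e+00] w 0.0855 F [ 0.45 -0.2   0.93] j [-0.83  0.01  0.43  2.14 -0.    0.99 -0.4 ]
outer 1826.5 [532.5 462. ] [44.8 64. ] [ 0.5784 -0.0367  0.022 ]
outer 2195.5 [594.  366.5] [ 47.3 111.3] [0.608  0.0462 0.022 ]
outer 4099.0 [309.6 245.7] [70.6 74.3] [0.4107 0.1335 0.022 ]
hole 734.0 [310.7 245.3] [27.7 36.5] [0.4114 0.1338 0.022 ]
outer 627.5 [570.5  79.7] [24.6 51.2] [0.5571 0.2301 0.022 ]
outer 894.5 [556.5  29.2] [29.2 64.2] [0.5448 0.2553 0.022 ]
```

View pics/w11.png

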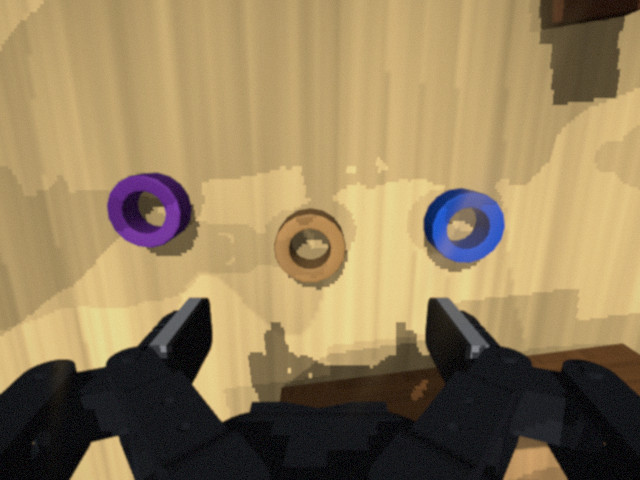

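View pics/w11c.png

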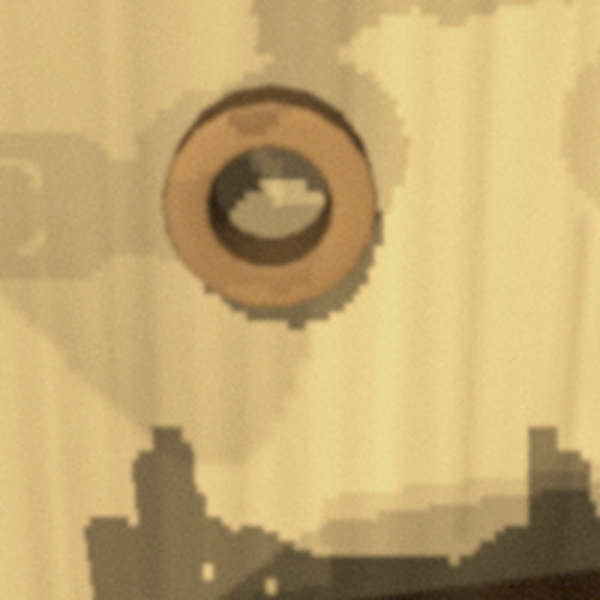

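The brown ring in the middle at (310,248), between the purple (149,210) and blue (464,226) look-alikes, is the small roll. It measures about 46 mm across and sits at (0.411, 0.132).

>>> step_arm(
  targets=[
    {"slide": [0.0036,-0.005,0],"dr": [0,0,0],"jaw": 100},
    {"slide": [0,0,0.03],"dr": [0,0,0],"jaw": 100},
    {"slide": [0,0,0.03],"dr": [0,0,0],"jaw": 100},
    {"slide": [0,0,0],"dr": [0,0,0],"jaw": 100},
    {"slide": [0,0,0],"dr": [0,0,0],"jaw": 100},
  ],
)

```text
t: 11.72
eef_pos: [0.4109, 0.1325, 0.0362]
tool_rot: [0.0, 0.707, 0.707, 0.001]
wrist_force: [1.1, 0.1, -0.5]
width: 0.0853
```

```bash
python3 - <<'E'
from h import *
show(); c=info('wrist'); im=snap('wrist','w12'); np.save('c12.npy',c)
im=cv2.imread('pics/w12.png')
cv2.imwrite('pics/w12c.png',cv2.resize(im[230:410,220:420],None,fx=3,fy=3,interpolation=cv2.INTER_CUBIC))
E
```

```text
t 11.72 p [0.4109 0.1325 0.0362] toolx [-3.e-04  1.e+00  9.e-04] tooly [1.0e+00 3.0e-04 1.4e-03] z [ 1.4e-03  9.0e-04 -1.0e+00] w 0.0853 F [ 1.11  0.12 -0.47] j [-0.82  0.1   0.43  2.2  -0.06  0.84 -0.36]
```

View pics/w12c.png

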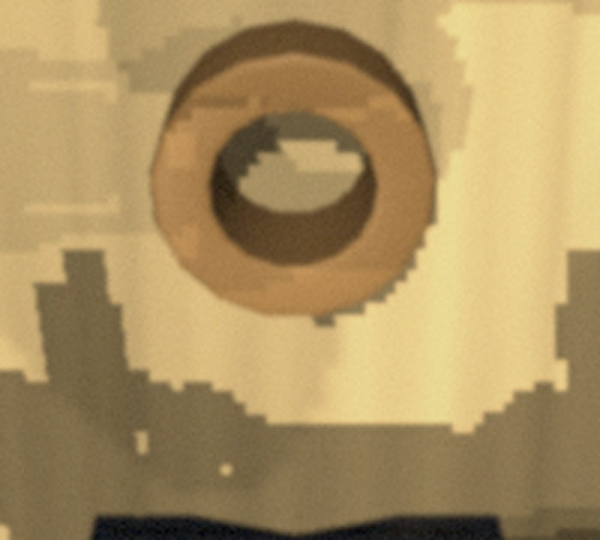

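```bash
python3 - <<'E'
from h import *
c=np.load('c12.npy',allow_pickle=True).item()
C=lambda x,y:(220+x/3,230+y/3)
for q in [(294,113),(294,267),(210,189),(377,189),(294,54),(294,316),(151,187),(436,187)]: print(onz(c,*C(*q),.022).round(4))
E
```

```text
[0.411  0.1441 0.022 ]
[0.411  0.1178 0.022 ]
[0.3977 0.1314 0.022 ]
[0.4241 0.1314 0.022 ]
[0.4109 0.1536 0.022 ]
[0.411 0.109 0.022]
[0.3884 0.1317 0.022 ]
[0.4334 0.1317 0.022 ]
```

>>> step_arm(
  targets=[
    {"slide": [0,0,0.02],"dr": [0,0,0],"jaw": 100},
    {"slide": [0,0,0.009],"dr": [0,0,0],"jaw": 100},
    {"slide": [0,0,0],"dr": [0,0,0],"jaw": 35},
    {"slide": [0,0,0],"dr": [0,0,0],"jaw": 35},
    {"slide": [0,0,0],"dr": [0,0,0],"jaw": 35},
    {"slide": [0,0,0],"dr": [0,0,0],"jaw": 35},
    {"slide": [0,0,0],"dr": [0,0,0],"jaw": 35},
  ],
  force=40,
)

```text
t: 12.65
eef_pos: [0.4105, 0.1323, 0.0068]
tool_rot: [-0.0, 0.707, 0.707, 0.0]
wrist_force: [-3.6, -0.9, 9.8]
width: 0.0443
```

```bash
python3 - <<'E'
from h import *
show(); c=info('wrist'); im=snap('wrist','w13'); np.save('c13.npy',c)
im=cv2.imread('pics/w13.png')
cv2.imwrite('pics/w13c.png',cv2.resize(im[230:410,220:420],None,fx=3,fy=3,interpolation=cv2.INTER_CUBIC))
E
```

```text
t 12.65 p [0.4105 0.1323 0.0068] toolx [-7.e-04  1.e+00  7.e-04] tooly [1.e+00 7.e-04 6.e-04] z [ 6.e-04  7.e-04 -1.e+00] w 0.0443 F [-3.63 -0.85  9.76] j [-0.81  0.16  0.43  2.22 -0.09  0.77 -0.32]
```

View pics/w13c.png

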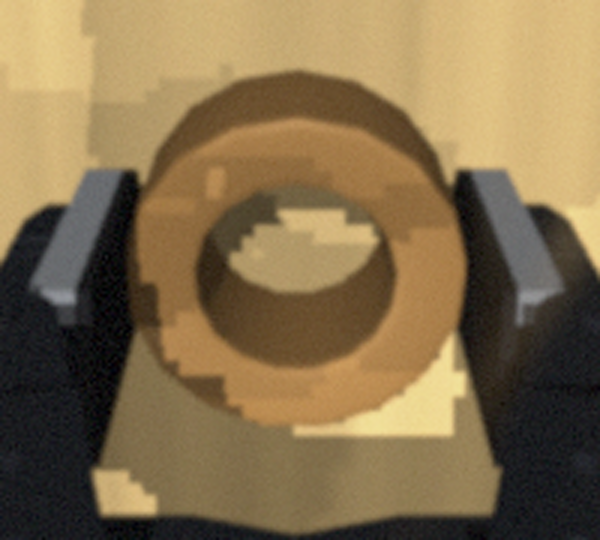

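>>> step_arm(
  targets=[
    {"slide": [0,0,-0.02],"dr": [0,0,0],"jaw": 35},
    {"slide": [0,0,-0.05],"dr": [0,0,0],"jaw": 35},
    {"slide": [0,0,-0.05],"dr": [0,0,0],"jaw": 35},
    {"slide": [0,0,-0.05],"dr": [0,0,0],"jaw": 35},
    {"slide": [-0.04,0.03,-0.035],"dr": [0,0,0],"jaw": 35},
    {"slide": [-0.04,0.03,0],"dr": [0,0,0],"jaw": 35},
    {"slide": [-0.04,0.03,0],"dr": [0,0,0],"jaw": 35},
    {"slide": [-0.004,0.024,0],"dr": [0,0,0],"jaw": 35},
    {"slide": [0,0,0],"dr": [0,0,0],"jaw": 35},
    {"slide": [0,0,0],"dr": [0,0,0],"jaw": 35},
  ],
)

```text
t: 13.95
eef_pos: [0.5235, 0.0084, 0.2108]
tool_rot: [-0.0, 0.707, 0.707, -0.0]
wrist_force: [0.3, -0.1, -0.5]
width: 0.044
```

```bash
python3 - <<'E'
from h import *
c=np.load('c13.npy',allow_pickle=True).item()
C=lambda x,y:(220+x/3,230+y/3)
for q in [(294,183),(294,367),(196,275),(396,275),(294,120),(294,426)]: print(onz(c,*C(*q),.022).round(4))
s,p,R=show(); go([.525,.008,.20]); c=info('wrist'); im=snap('wrist','w14'); np.save('c14.npy',c)
im=cv2.imread('pics/w14.png')
cv2.imwrite('pics/w14c.png',cv2.resize(im[230:410,220:420],None,fx=3,fy=3,interpolation=cv2.INTER_CUBIC))
E
```

```text
[0.4106 0.1448 0.022 ]
[0.4106 0.1181 0.022 ]
[0.3978 0.1318 0.022 ]
[0.424  0.1318 0.022 ]
[0.4106 0.1534 0.022 ]
[0.4106 0.109  0.022 ]
t 13.95 p [0.5235 0.0084 0.2108] toolx [-8.e-04  1.e+00 -0.e+00] tooly [ 1.e+00  8.e-04 -7.e-04] z [-7.e-04 -0.e+00 -1.e+00] w 0.044 F [ 0.31 -0.1  -0.48] j [-0.7   0.09  0.64  1.83 -0.05  1.25 -0.04]
slide [-0.0004  0.0015  0.0108]
```

View pics/w14c.png

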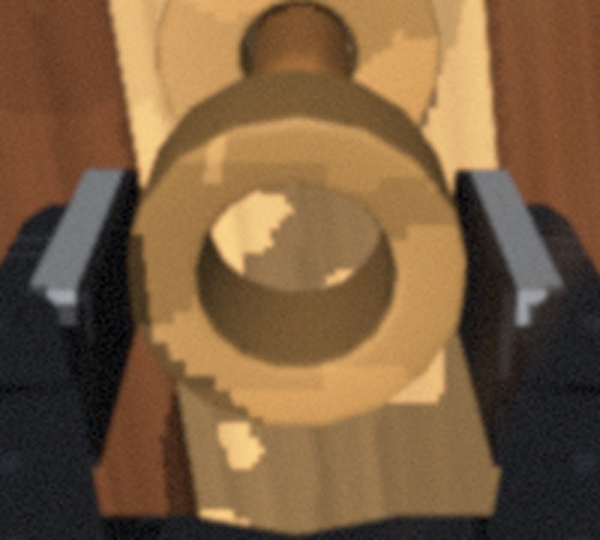

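>>> step_arm(
  targets=[
    {"slide": [0.0003,0.0012,0.02],"dr": [0,0,0],"jaw": 35},
    {"slide": [0,0,0.019],"dr": [0,0,0],"jaw": 35},
    {"slide": [0,0,0],"dr": [0,0,0],"jaw": 35},
    {"slide": [0,0,0],"dr": [0,0,0],"jaw": 35},
  ],
)

```text
t: 14.5
eef_pos: [0.5254, 0.0087, 0.1727]
tool_rot: [0.0, 0.707, 0.707, 0.0]
wrist_force: [-0.2, 0.3, -0.5]
width: 0.0442
```

```bash
python3 - <<'E'
from h import *
s,p,R=show(); c=info('wrist'); im=snap('wrist','w15'); np.save('c15.npy',c)
im=cv2.imread('pics/w15.png')
cv2.imwrite('pics/w15c.png',cv2.resize(im[230:410,220:420],None,fx=3,fy=3,interpolation=cv2.INTER_CUBIC))
im=cv2.imread('pics/w10.png')
cv2.imwrite('pics/w10c.png',cv2.resize(im[110:230,260:380],None,fx=5,fy=5,interpolation=cv2.INTER_CUBIC))
E
```

```text
t 14.5 p [0.5254 0.0087 0.1727] toolx [-1.e-03  1.e+00  5.e-04] tooly [1.e+00 1.e-03 8.e-04] z [ 8.e-04  5.e-04 -1.e+00] w 0.0442 F [-0.21  0.34 -0.51] j [-0.69  0.13  0.64  1.87 -0.08  1.17 -0.02]
```

View pics/w15c.png

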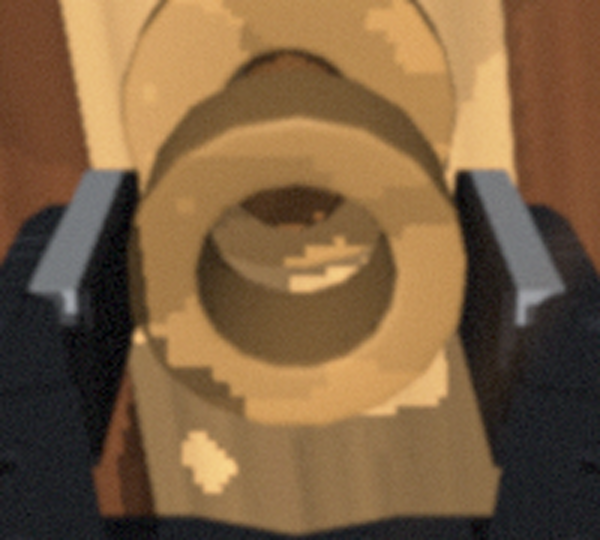

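View pics/w10c.png

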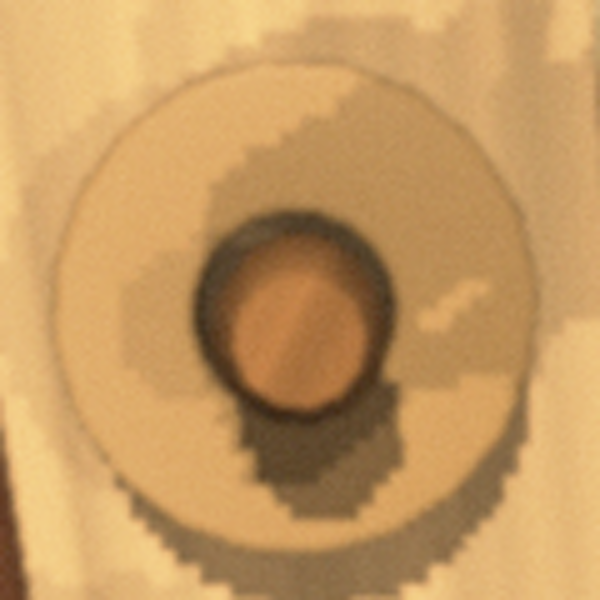

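```bash
python3 - <<'E'
from h import *
c=np.load('c10.npy',allow_pickle=True).item()
print('post',onz(c,260+302/5,110+338/5,.156),'L',onz(c,260+297/5,110+305/5,.124))
c=np.load('c15.npy',allow_pickle=True).item()
C=lambda x,y:(220+x/3,230+y/3)
for z in (.156,.150): print(z,onz(c,*C(291,228),z).round(4))
z=.1727-.0068+.022
print('rim',z,*[onz(c,*C(*q),z).round(4) for q in [(295,183),(295,367),(196,275),(396,275)]])
E
```

```text
post [0.52520506 0.00749295 0.156     ] L [0.52470564 0.0087805  0.124     ]
0.156 [ 5.25e-01 -3.00e-04  1.56e-01]
0.15 [ 0.525  -0.0031  0.15  ]
rim 0.18789999999999998 [0.5256 0.0213 0.1879] [ 0.5256 -0.0054  0.1879] [0.5126 0.0082 0.1879] [0.5389 0.0083 0.1879]
```

>>> step_arm(
  targets=[
    {"slide": [-0.0003,-0.0006,0.008],"dr": [0,0,0],"jaw": 35},
    {"slide": [0,0,0.008],"dr": [0,0,0],"jaw": 35},
    {"slide": [0,0,0.008],"dr": [0,0,0],"jaw": 35},
    {"slide": [0,0,0],"dr": [0,0,0],"jaw": 35},
  ],
)

```text
t: 15.05
eef_pos: [0.5242, 0.0081, 0.1469]
tool_rot: [-0.0, 0.707, 0.707, -0.001]
wrist_force: [-0.0, -0.1, -0.6]
width: 0.0442
```

```bash
python3 - <<'E'
from h import *
s,p,R=show()
E
```

```text
t 15.05 p [0.5242 0.0081 0.1469] toolx [-5.e-04  1.e+00 -6.e-04] tooly [ 1.0e+00  5.0e-04 -1.5e-03] z [-1.5e-03 -6.0e-04 -1.0e+00] w 0.0442 F [-0.03 -0.1  -0.59] j [-0.68  0.15  0.64  1.9  -0.1   1.12 -0.  ]
```

>>> step_arm(
  targets=[
    {"slide": [0,0,0.008],"dr": [0,0,0],"jaw": 35},
    {"slide": [0,0,0.006],"dr": [0,0,0],"jaw": 35},
    {"slide": [0,0,0.001],"dr": [0,0,0],"jaw": 35},
    {"slide": [0,0,0],"dr": [0,0,0],"jaw": 35},
    {"slide": [0,0,0],"dr": [0,0,0],"jaw": 35},
  ],
)

```text
t: 15.68
eef_pos: [0.5249, 0.0081, 0.133]
tool_rot: [0.0, 0.707, 0.707, 0.0]
wrist_force: [0.4, 0.2, -0.4]
width: 0.0441
```

```bash
python3 - <<'E'
from h import *
s,p,R=show(); c=info('wrist'); im=snap('wrist','w16'); np.save('c16.npy',c)
E
```

```text
t 15.68 p [0.5249 0.0081 0.133 ] toolx [-6.e-04  1.e+00  0.e+00] tooly [1.e+00 6.e-04 3.e-04] z [ 3.e-04  0.e+00 -1.e+00] w 0.0441 F [ 0.37  0.25 -0.41] j [-0.68  0.17  0.64  1.92 -0.12  1.09  0.01]
```

View pics/w16.png

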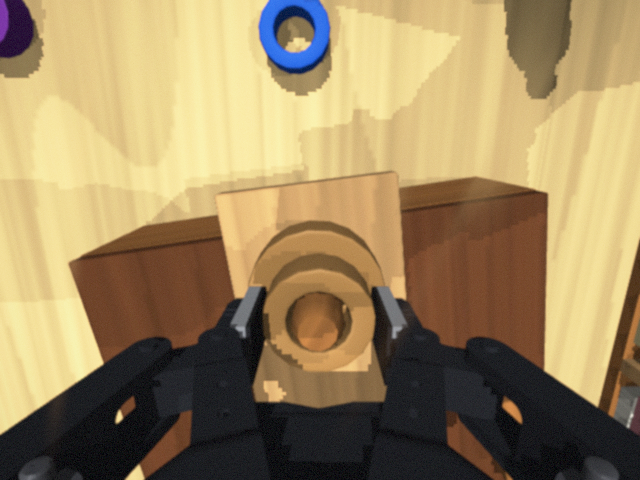

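>>> step_arm(
  targets=[
    {"slide": [0,0,0.0015],"dr": [0,0,0],"jaw": 35},
    {"slide": [0,0,0],"dr": [0,0,0],"jaw": 35},
    {"slide": [0,0,0],"dr": [0,0,0],"jaw": 90},
    {"slide": [0,0,0],"dr": [0,0,0],"jaw": 90},
    {"slide": [0,0,0],"dr": [0,0,0],"jaw": 90},
    {"slide": [0,0,0],"dr": [0,0,0],"jaw": 90},
    {"slide": [0,0,-0.03],"dr": [0,0,0],"jaw": 90},
    {"slide": [0,0,-0.06],"dr": [0,0,0],"jaw": 90},
    {"slide": [-0.04,0,-0.02],"dr": [0,0,0],"jaw": 90},
    {"slide": [0,0,0],"dr": [0,0,0],"jaw": 90},
    {"slide": [0,0,0],"dr": [0,0,0],"jaw": 90},
  ],
)

```text
t: 17.1
eef_pos: [0.5245, -0.0315, 0.2409]
tool_rot: [-0.0, 0.707, 0.707, -0.0]
wrist_force: [-0.2, 0.1, -0.5]
width: 0.0769
```

```bash
python3 - <<'E'
from h import *
s,p,R=show(); c=info('wrist'); im=snap('wrist','w17'); np.save('c17.npy',c)
snap('side','side17')
im2=cv2.imread('pics/side17.png')
cv2.imwrite('pics/s17_crop.png',cv2.resize(im2[160:300,240:440],None,fx=4,fy=4,interpolation=cv2.INTER_CUBIC))
E
```

```text
t 17.1 p [ 0.5245 -0.0315  0.2409] toolx [-5.e-04  1.e+00  4.e-04] tooly [ 1.e+00  5.e-04 -5.e-04] z [-5.e-04  4.e-04 -1.e+00] w 0.0769 F [-0.24  0.14 -0.47] j [-0.67  0.07  0.68  1.78 -0.04  1.31  0.03]
```

View pics/w17.png

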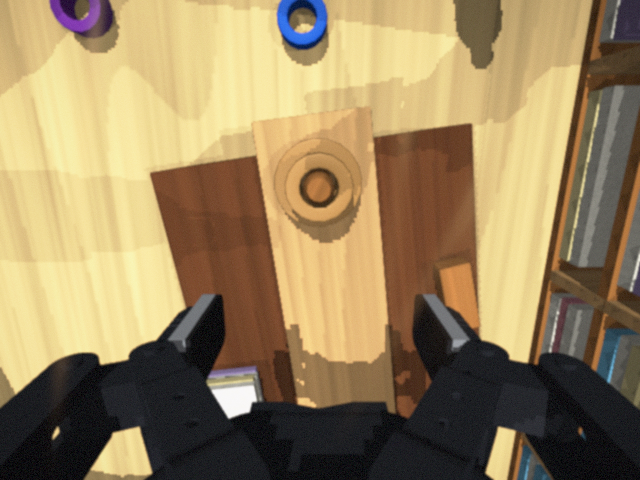

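View pics/s17_crop.png

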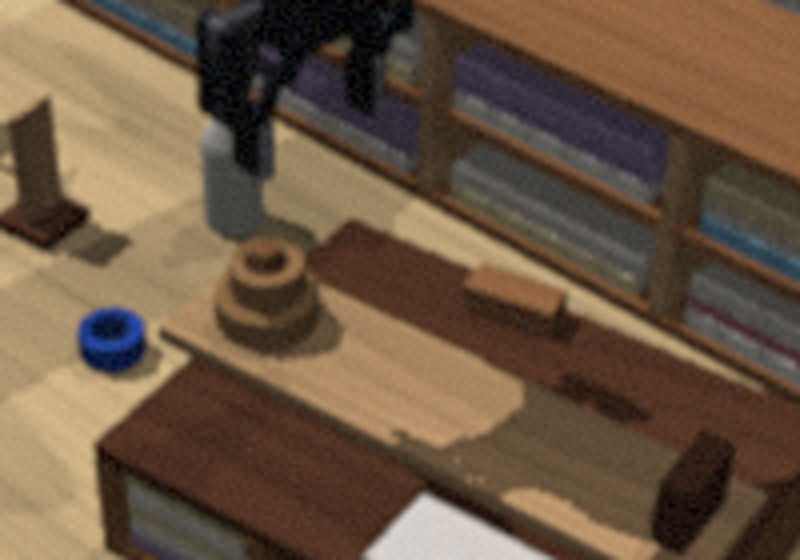

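Both rolls are home and free. Next I move over the grip.

>>> step_arm(
  targets=[
    {"slide": [-0.049,0.007,0],"dr": [0,0,0],"jaw": 90},
    {"slide": [-0.049,0.007,0],"dr": [0,0,0],"jaw": 90},
    {"slide": [-0.049,0.007,0],"dr": [0,0,0],"jaw": 90},
    {"slide": [-0.049,0.007,0],"dr": [0,0,0],"jaw": 90},
    {"slide": [-0.047,0.008,0],"dr": [0,0,0],"jaw": 90},
    {"slide": [0,0,0],"dr": [0,0,10.3],"jaw": 90},
    {"slide": [0,0,0],"dr": [0,0,10.3],"jaw": 90},
    {"slide": [0,0,0],"dr": [0,0,10.3],"jaw": 90},
    {"slide": [0,0,0],"dr": [0,0,10.3],"jaw": 90},
    {"slide": [0,0,0],"dr": [0,0,10.3],"jaw": 90},
    {"slide": [0,0,0],"dr": [0,0,10.3],"jaw": 90},
    {"slide": [0,0,0],"dr": [0,0,10.3],"jaw": 90},
    {"slide": [0,0,0],"dr": [0,0,10.3],"jaw": 90},
    {"slide": [0,0,0],"dr": [0,0,0],"jaw": 90},
    {"slide": [0,0,0],"dr": [0,0,0],"jaw": 90},
  ],
)

```text
t: 19.08
eef_pos: [0.561, -0.2743, 0.2408]
tool_rot: [-0.0, 0.998, 0.069, -0.0]
wrist_force: [0.6, -0.3, 0.3]
width: 0.0769
```

```bash
python3 - <<'E'
from h import *
s,p,R=show(); c=info('wrist'); im=snap('wrist','w18'); np.save('c18.npy',c)
snap('top','top18')
im2=cv2.imread('pics/top18.png')
cv2.imwrite('pics/t18_crop.png',cv2.resize(im2[160:340,140:460],None,fx=2.5,fy=2.5,interpolation=cv2.INTER_CUBIC))
E
```

```text
t 19.07 p [ 0.561  -0.2743  0.2408] toolx [ 9.905e-01  1.374e-01 -9.000e-04] tooly [ 1.374e-01 -9.905e-01 -2.000e-04] z [-9.e-04  0.e+00 -1.e+00] w 0.0769 F [ 0.58 -0.29  0.27] j [-0.44  0.46  1.14  1.56 -0.42  1.4  -0.7 ]
```

View pics/w18.png

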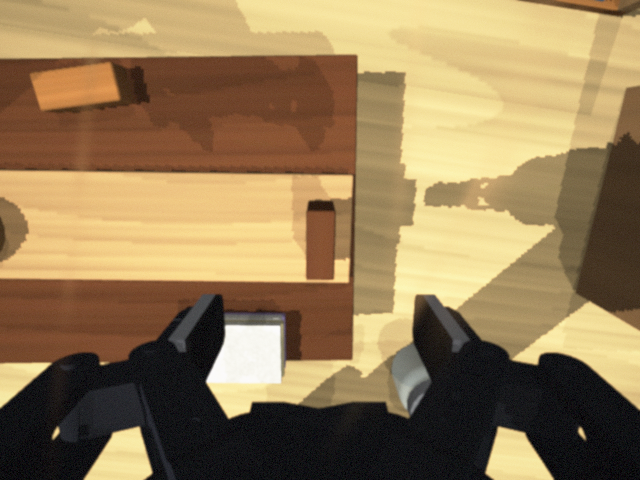

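View pics/t18_crop.png

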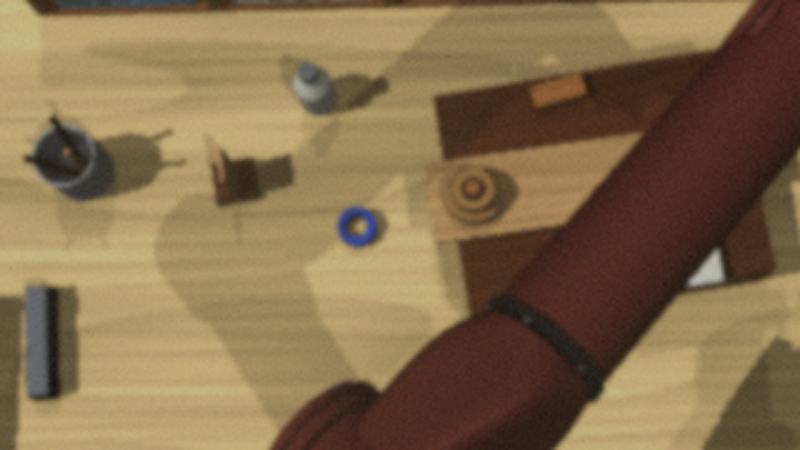

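```bash
python3 - <<'E'
from h import *
c=np.load('c18.npy',allow_pickle=True).item()
im=cv2.imread('pics/w18.png')
cv2.imwrite('pics/w18c.png',cv2.resize(im[160:300,240:380],None,fx=5,fy=5,interpolation=cv2.INTER_CUBIC))
E
```

```text
(no output)
```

View pics/w18c.png

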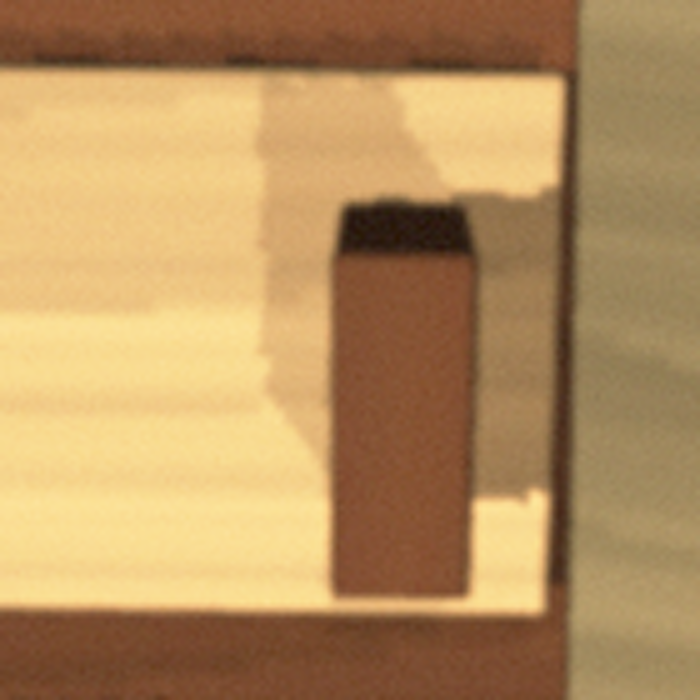

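```bash
python3 - <<'E'
from h import *
c=np.load('c18.npy',allow_pickle=True).item()
C=lambda x,y:(240+x/5,160+y/5)
P=np.array([onz(c,*C(*q),.147) for q in [(333,253),(473,253),(332,597),(469,597)]]);print(P.round(4),P.mean(0))
az=lambda d:np.degrees(np.arctan2(d[1],d[0]))
pb=lambda a,b,z:az(onz(c,*a,z)-onz(c,*b,z))
print('board far',pb(C(0,65),C(560,73),.102),'near',pb(C(0,608),C(545,613),.102),pb((20,278.5),C(545,613),.102))
ie=[onz(c,*C(565,73),.102),onz(c,*C(547,613),.102)]; print('inner end',ie,np.linalg.norm(ie[0]-ie[1]),az(ie[1]-ie[0]))
print('rack edge',pb((357,56),(352,358),.09),onz(c,357,56,.09),onz(c,352,358,.09))
# grip->post
g=P.mean(0); 
for post in ([.525,.0077],): d=np.array(post)-g[:2]; print('axis',np.hypot(*d),az(d))
s,p,R=tcp(); print('jaw az',az(-R[:,1])); go([g[0],g[1],.2])
E
```

```text
[[ 0.5833 -0.2631  0.147 ]
 [ 0.5859 -0.2817  0.147 ]
 [ 0.5345 -0.2694  0.147 ]
 [ 0.5372 -0.2885  0.147 ]] [ 0.56023006 -0.27567457  0.147     ]
board far 97.1392490534357 near 97.4192368244273 97.21737606350466
inner end [array([ 0.60777106, -0.29467738,  0.102     ]), array([ 0.51881425, -0.30636293,  0.102     ])] 0.08972105486759935 -172.5163562448424
rack edge 8.544896174406261 [ 0.69308684 -0.28464125  0.09      ] [ 0.43992637 -0.32267916  0.09      ]
axis 0.2855561336999606 97.08683787007587
jaw az 97.79607134123928
slide [-0.0008  0.001   0.0411]
```

>>> step_arm(
  targets=[
    {"slide": [-0.0008,0.001,0.04],"dr": [0,0,0.7],"jaw": 90},
    {"slide": [0,0,0.04],"dr": [0,0,0],"jaw": 90},
    {"slide": [0,0,0.03],"dr": [0,0,0],"jaw": 90},
    {"slide": [0,0,0.022],"dr": [0,0,0],"jaw": 90},
    {"slide": [0,0,0],"dr": [0,0,0],"jaw": 90},
    {"slide": [0,0,0],"dr": [0,0,0],"jaw": 90},
  ],
)

```text
t: 19.92
eef_pos: [0.5607, -0.2765, 0.1105]
tool_rot: [0.0, 0.998, 0.061, 0.001]
wrist_force: [0.2, -0.0, 0.6]
width: 0.0767
```

```bash
python3 - <<'E'
from h import *
s,p,R=show(); go([.5602,-.2757,.109]); c=info('wrist'); im=snap('wrist','w19'); np.save('c19.npy',c)
c=np.load('c3.npy',allow_pickle=True).item(); im=cv2.imread('pics/w3.png')
cv2.imwrite('pics/w3c.png',cv2.resize(im[200:320,460:640],None,fx=4,fy=4,interpolation=cv2.INTER_CUBIC))
E
```

```text
t 19.93 p [ 0.5607 -0.2765  0.1105] toolx [0.9927 0.1209 0.0012] tooly [ 1.209e-01 -9.927e-01  8.000e-04] z [ 1.3e-03 -7.0e-04 -1.0e+00] w 0.0767 F [ 0.19 -0.01  0.57] j [-0.38  0.57  1.04  1.71 -0.53  1.17 -0.64]
slide [-0.0004 -0.0008  0.0015]
```

View pics/w19.png

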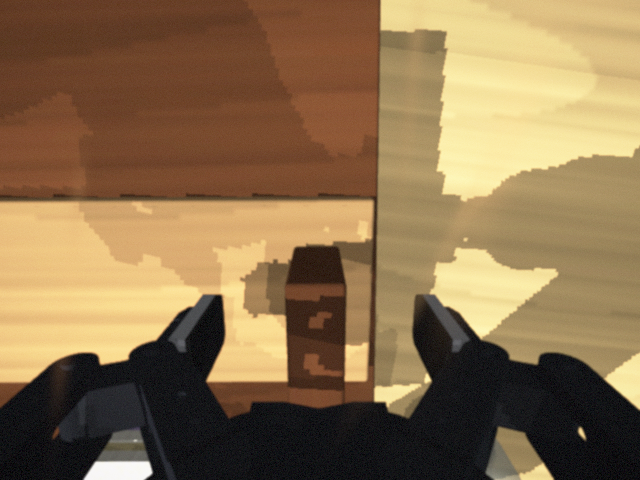

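View pics/w3c.png

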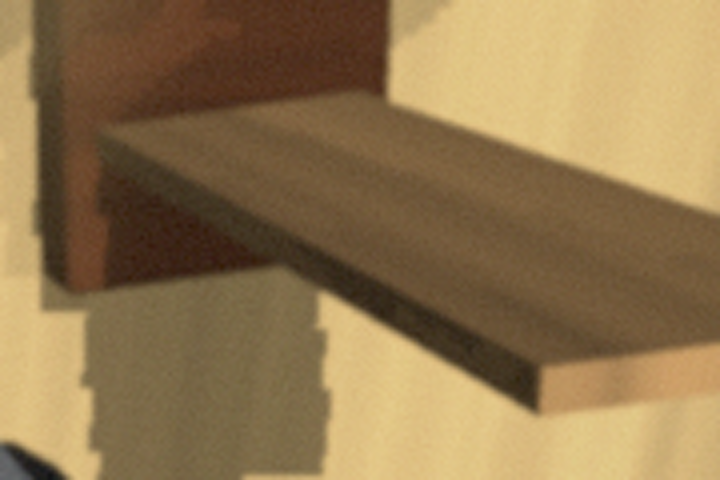

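```bash
python3 - <<'E'
from h import *
c=np.load('c3.npy',allow_pickle=True).item()
for q in [(540,364),(540,411)]: print(onz(c,460+q[0]/4,200+q[1]/4,.104).round(4))
E
```

```text
[0.5485 0.2884 0.104 ]
[0.5494 0.2837 0.104 ]
```

>>> step_arm(
  targets=[
    {"slide": [0,0,0.001],"dr": [0,0,0],"jaw": 40},
    {"slide": [0,0,0],"dr": [0,0,0],"jaw": 5},
    {"slide": [0,0,0],"dr": [0,0,0],"jaw": 5},
    {"slide": [0,0,0],"dr": [0,0,0],"jaw": 5},
    {"slide": [0,0,0],"dr": [0,0,0],"jaw": 5},
    {"slide": [0,0,0],"dr": [0,0,0],"jaw": 5},
    {"slide": [0,0,0],"dr": [0,0,0],"jaw": 5},
  ],
  force=90,
)

```text
t: 20.85
eef_pos: [0.5603, -0.2759, 0.1087]
tool_rot: [-0.0, 0.998, 0.061, 0.0]
wrist_force: [-1.2, 0.7, 4.9]
width: 0.019
```

```bash
python3 - <<'E'
from h import *
s,p,R=show(); c=info('wrist'); im=snap('wrist','w20'); np.save('c20.npy',c); snap('side','side20')
im2=cv2.imread('pics/side20.png')
cv2.imwrite('pics/s20_crop.png',cv2.resize(im2[160:340,200:460],None,fx=3,fy=3,interpolation=cv2.INTER_CUBIC))
E
```

```text
t 20.85 p [ 0.5603 -0.2759  0.1087] toolx [9.927e-01 1.209e-01 3.000e-04] tooly [ 1.209e-01 -9.927e-01 -1.000e-04] z [ 3.e-04  1.e-04 -1.e+00] w 0.019 F [-1.23  0.73  4.87] j [-0.38  0.57  1.04  1.71 -0.53  1.17 -0.64]
```

View pics/w20.png

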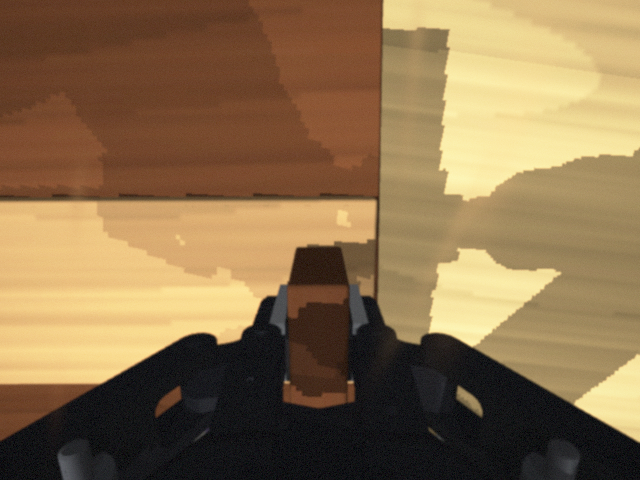

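View pics/s20_crop.png

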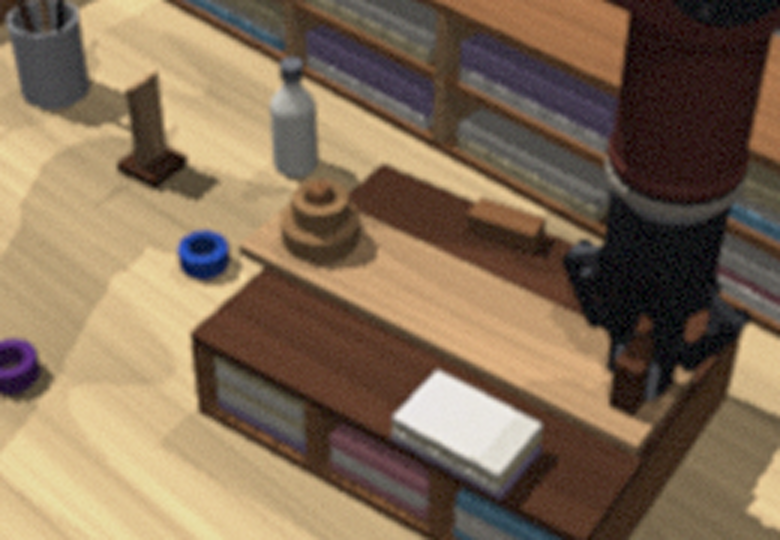

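>>> step_arm(
  targets=[
    {"slide": [-0.0002,-0.007,0],"dr": [0,0,0],"jaw": 5},
    {"slide": [-0.0004,-0.014,0],"dr": [0,0,0],"jaw": 5},
    {"slide": [-0.0004,-0.014,0],"dr": [0,0,0],"jaw": 5},
    {"slide": [-0.0004,-0.014,0],"dr": [0,0,0],"jaw": 5},
    {"slide": [-0.0004,-0.014,0],"dr": [0,0,0],"jaw": 5},
    {"slide": [-0.0004,-0.014,0],"dr": [0,0,0],"jaw": 5},
    {"slide": [-0.0004,-0.014,0],"dr": [0,0,0],"jaw": 5},
    {"slide": [-0.0002,-0.007,0],"dr": [0,0,0],"jaw": 5},
    {"slide": [0,0,0],"dr": [0,0,0],"jaw": 5},
    {"slide": [0,0,0],"dr": [0,0,0],"jaw": 5},
  ],
)

```text
t: 22.2
eef_pos: [0.5458, -0.1776, 0.1087]
tool_rot: [-0.001, 0.998, 0.061, 0.0]
wrist_force: [-2.5, 1.2, 9.0]
width: 0.0192
```

```bash
python3 - <<'E'
from h import *
s,p,R=show(); print(s['wrist_torque']); d=p[:2]-[.5603,-.2759]; n=np.array([-.1478,.989]); print('along',d@n,'lat',d@[-n[1],n[0]])
snap('side','side21')
im2=cv2.imread('pics/side21.png')
cv2.imwrite('pics/s21_crop.png',cv2.resize(im2[160:340,200:460],None,fx=3,fy=3,interpolation=cv2.INTER_CUBIC))
E
```

```text
t 22.2 p [ 0.5458 -0.1776  0.1087] toolx [9.925e-01 1.220e-01 3.000e-04] tooly [ 0.122  -0.9925 -0.0013] z [ 1.0e-04  1.3e-03 -1.0e+00] w 0.0192 F [-2.47  1.24  9.05] j [-0.63  0.48  1.11  1.84 -0.48  1.12 -0.8 ]
[-0.01077235  0.2924621  -0.00672339]
along 0.09940230604575692 lat -0.00022477001182059345
```

View pics/s21_crop.png

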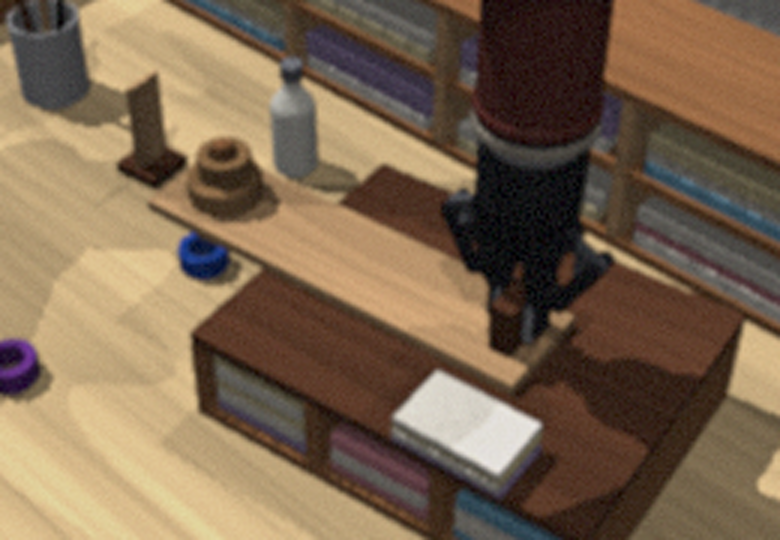

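>>> step_arm(
  targets=[
    {"slide": [-0.0002,-0.007,0],"dr": [0,0,0],"jaw": 5},
    {"slide": [-0.0004,-0.014,0],"dr": [0,0,0],"jaw": 5},
    {"slide": [-0.0004,-0.014,0],"dr": [0,0,0],"jaw": 5},
    {"slide": [-0.0004,-0.014,0],"dr": [0,0,0],"jaw": 5},
    {"slide": [-0.0004,-0.014,0],"dr": [0,0,0],"jaw": 5},
    {"slide": [-0.0004,-0.014,0],"dr": [0,0,0],"jaw": 5},
    {"slide": [-0.0004,-0.014,0],"dr": [0,0,0],"jaw": 5},
    {"slide": [-0.0004,-0.014,0],"dr": [0,0,0],"jaw": 5},
    {"slide": [-0.0002,-0.006,0],"dr": [0,0,0],"jaw": 5},
    {"slide": [0,0,0],"dr": [0,0,0],"jaw": 5},
    {"slide": [0,0,0],"dr": [0,0,0],"jaw": 5},
  ],
)

```text
t: 23.62
eef_pos: [0.5292, -0.0684, 0.1086]
tool_rot: [-0.0, 0.998, 0.061, 0.0]
wrist_force: [0.3, -2.1, 8.6]
width: 0.0194
```

```bash
python3 - <<'E'
from h import *
s,p,R=show(); print(s['wrist_torque']); d=p[:2]-[.5603,-.2759]; n=np.array([-.1478,.989]); print('along',d@n,'lat',d@[-n[1],n[0]])
snap('side','side22');snap('top','top22')
im2=cv2.imread('pics/side22.png')
cv2.imwrite('pics/s22_crop.png',cv2.resize(im2[160:340,200:460],None,fx=3,fy=3,interpolation=cv2.INTER_CUBIC))
im2=cv2.imread('pics/top22.png')
cv2.imwrite('pics/t22_crop.png',cv2.resize(im2[180:300,200:360],None,fx=5,fy=5,interpolation=cv2.INTER_CUBIC))
E
```

```text
t 23.62 p [ 0.5292 -0.0684  0.1086] toolx [9.926e-01 1.215e-01 6.000e-04] tooly [ 1.215e-01 -9.926e-01 -3.000e-04] z [ 6.e-04  3.e-04 -1.e+00] w 0.0194 F [ 0.33 -2.1   8.62] j [-0.94  0.4   1.19  1.94 -0.42  1.09 -1.02]
[-0.48228283 -0.02440334 -0.03086777]
along 0.20977715985593326 lat 5.594508580751166e-05
```

View pics/s22_crop.png

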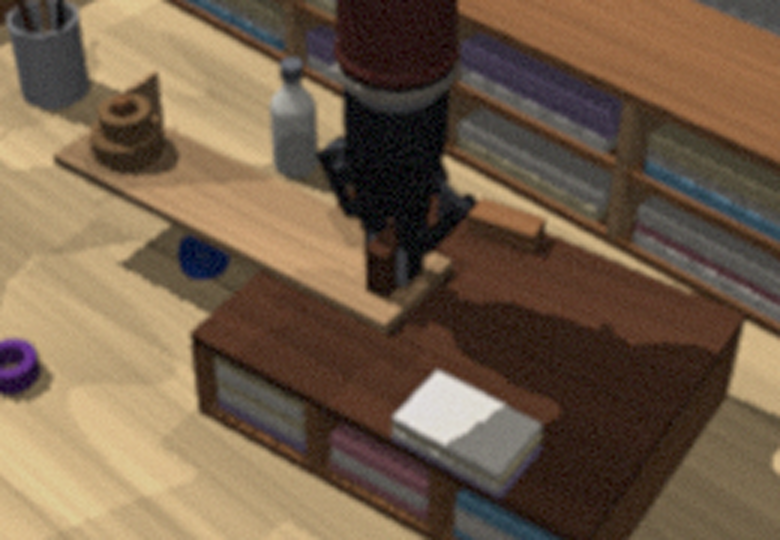

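View pics/t22_crop.png

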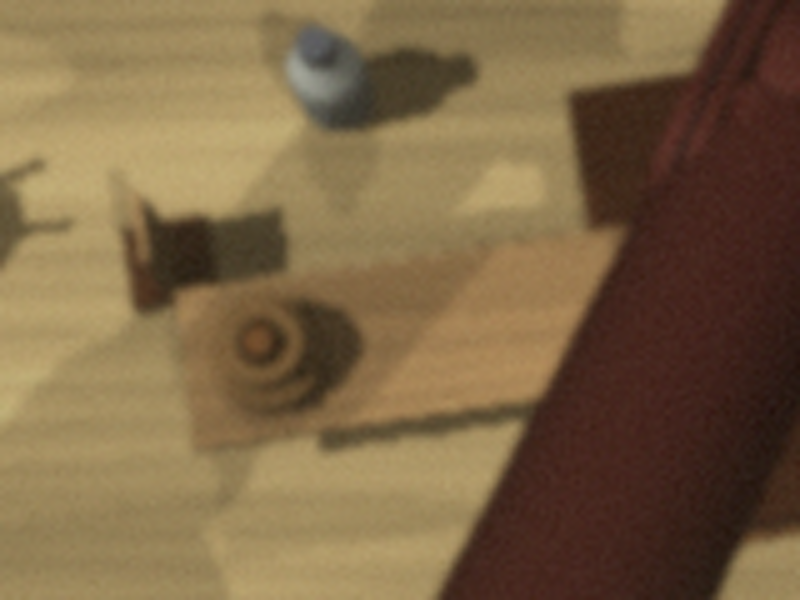

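```bash
python3 - <<'E'
from h import *
im2=cv2.imread('pics/top22.png')
cv2.imwrite('pics/t22b.png',cv2.resize(im2[205:275,215:265],None,fx=11,fy=8.5 if 0 else 11,interpolation=cv2.INTER_CUBIC)[:600])
c=info('top')
for p in [(.5688,.2893,.104),(.549,.2863,.104),(.5886,.2923,.104),(.549,.2863,.012),(.5688,.2893,.012)]: q=proj(c,p); print(p,q,((q-[215,205])*11).round())
n=np.array([-.1478,.989]); tip=np.array([.5187,.0567])+.2098*n
e=np.array([np.cos(np.radians(7.15)),np.sin(np.radians(7.15))])*.045
for t in (tip,tip-e,tip+e): q=proj(c,[*t,.102]); print('tip',t,q,((q-[215,205])*11).round())
E
```

```text
(0.5688, 0.2893, 0.104) [227.1137771  224.28365531] [133. 212.]
(0.549, 0.2863, 0.104) [228.07470656 231.22582491] [144. 288.]
(0.5886, 0.2923, 0.104) [226.15751141 217.37517881] [123. 136.]
(0.549, 0.2863, 0.012) [233.86676241 237.71606733] [208. 360.]
(0.5688, 0.2893, 0.012) [232.94391474 231.13041751] [197. 287.]
tip [0.48769156 0.2641922 ] [235.84720426 252.96968926] [229. 528.]
tip [0.44304149 0.25859117] [237.66541742 268.98162068] [249. 704.]
tip [0.53234163 0.26979323] [234.04896693 237.13367323] [210. 353.]
```

View pics/t22b.png

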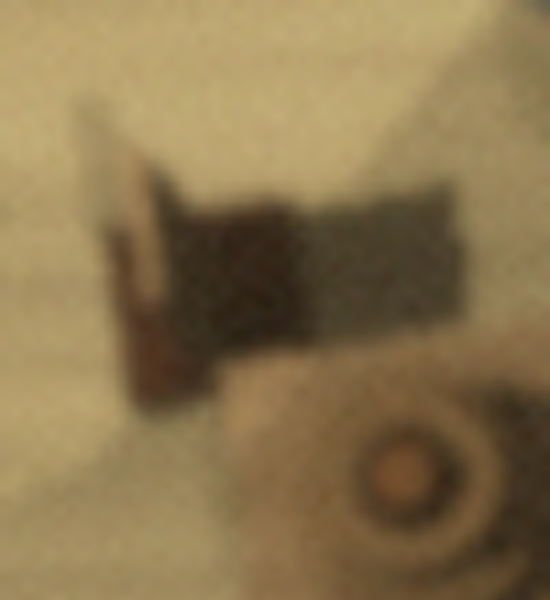

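>>> step_arm(
  targets=[
    {"slide": [-0.0001,-0.004,0],"dr": [0,0,0],"jaw": 5},
    {"slide": [-0.0002,-0.006,0],"dr": [0,0,0],"jaw": 5},
    {"slide": [-0.0001,-0.0033,0],"dr": [0,0,0],"jaw": 5},
    {"slide": [0,0,0],"dr": [0,0,0],"jaw": 5},
    {"slide": [0,0,0],"dr": [0,0,0],"jaw": 5},
    {"slide": [0,0,0],"dr": [0,0,0],"jaw": 5},
  ],
)

```text
t: 24.48
eef_pos: [0.5273, -0.0562, 0.1087]
tool_rot: [0.0, 0.998, 0.06, 0.0]
wrist_force: [0.9, -4.9, 7.4]
width: 0.0189
```

```bash
python3 - <<'E'
from h import *
s,p,R=show(); print(s['wrist_torque']); d=p[:2]-[.5603,-.2759]; n=np.array([-.1478,.989]); print('along',d@n,'lat',d@[-n[1],n[0]])
snap('side','side23');snap('top','top23')
im2=cv2.imread('pics/side23.png')
cv2.imwrite('pics/s23_crop.png',cv2.resize(im2[160:340,200:460],None,fx=3,fy=3,interpolation=cv2.INTER_CUBIC))
im2=cv2.imread('pics/top23.png')
cv2.imwrite('pics/t23b.png',cv2.resize(im2[205:275,215:265],None,fx=11,fy=11,interpolation=cv2.INTER_CUBIC)[:600])
g=cv2.imread('pics/side23.png')
cv2.imwrite('pics/s23g.png',cv2.resize(g[175:225,205:275],None,fx=10,fy=10,interpolation=cv2.INTER_CUBIC))
E
```

```text
t 24.48 p [ 0.5273 -0.0562  0.1087] toolx [9.927e-01 1.207e-01 9.000e-04] tooly [ 1.207e-01 -9.927e-01  8.000e-04] z [ 1.e-03 -7.e-04 -1.e+00] w 0.0189 F [ 0.86 -4.93  7.45] j [-0.97  0.39  1.2   1.94 -0.41  1.09 -1.05]
[-1.066397   -0.11877565 -0.00992128]
along 0.22213325919071225 lat 0.0001635306407274944
```

View pics/s23_crop.png

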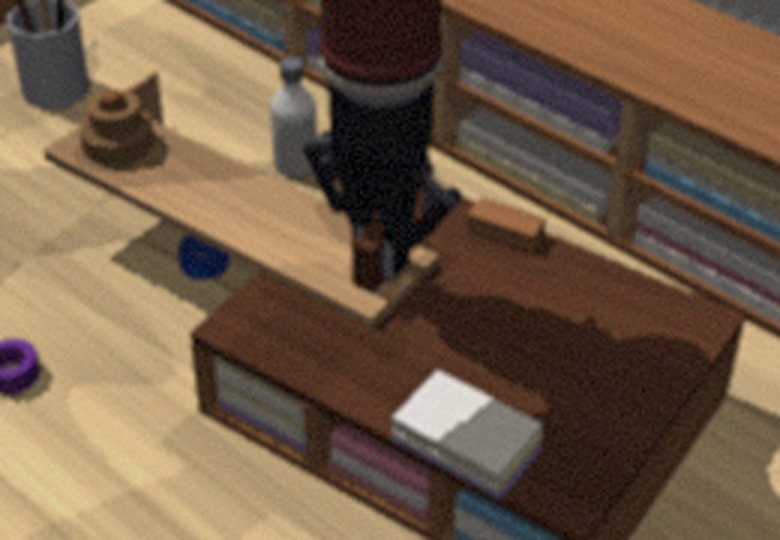

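View pics/t23b.png

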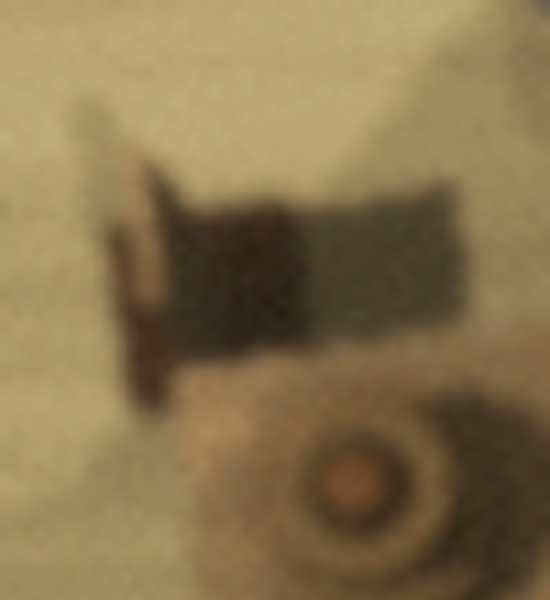

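View pics/s23g.png

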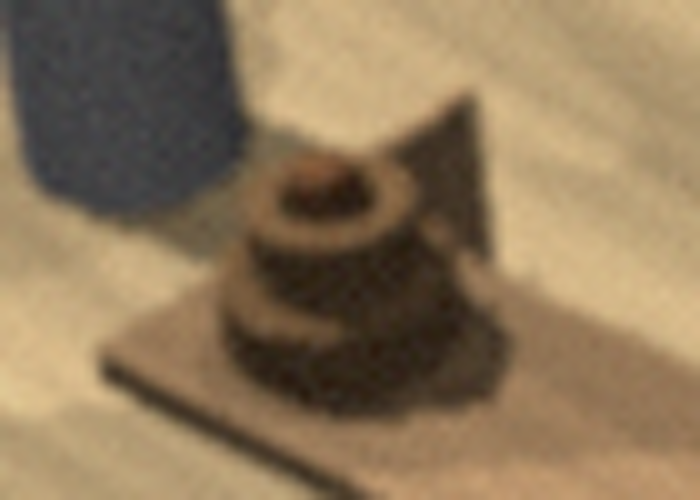

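```bash
python3 - <<'E'
from h import *
c=info('top'); s=info('side')
n=np.array([-.1478,.989])
print('post pred',proj(c,[*(np.array([.525,.0077])+.2221*n),.156]), proj(s,[*(np.array([.525,.0077])+.2221*n),.156]))
tip=np.array([.5187,.0567])+.2221*n; e=np.array([np.cos(np.radians(7.15)),np.sin(np.radians(7.15))])*.045
print('tip corners pred side',proj(s,[*(tip-e),.102]),'top',proj(c,[*(tip-e),.102]),proj(c,[*(tip+e),.102]))
m=np.array([.5688,.2893]); f=np.array([.989,.148])*.02
print('gauge top pred side',proj(s,[*(m-f),.104]),proj(s,[*(m+f),.104]))
# observed in side, cast
print('tip near obs',onz(s,205+100/10,175+362/10,.102), 'pred',tip-e)
print('slat far obs',onz(s,205+470/10,175+92/10,.104),'pred',m+f)
for f_ in ('top22','top23'):
    im=cv2.imread('pics/%s.png'%f_).astype(float)
    for v in (248,254,260):
        # shift-averaged along edge slope
        print(f_,v,[int(np.mean([im[v+k,u+int(round(k*.11)),0] for k in range(-3,4)])) for u in range(222,248)])
    for v in (222,227): print('slat',f_,v,[int(np.mean([im[v+k,u+int(round(k*.138)),2] for k in range(-2,3)])) for u in range(220,240)])
E
```

```text
post pred [246.18399372 247.60291208] [236.33958717 190.86318904]
tip corners pred side [213.17272893 209.43117965] top [233.23080649 269.72407093] [229.66269677 237.86457212]
gauge top pred side [241.56208031 189.59219848] [251.23677337 183.00830113]
tip near obs [0.43988532 0.26092445 0.102     ] pred [0.44122355 0.27075587]
slat far obs [0.58617123 0.28600431 0.104     ] pred [0.58858 0.29226]
top22 248 [94, 94, 90, 90, 87, 88, 89, 87, 89, 90, 89, 85, 81, 79, 75, 72, 71, 68, 69, 65, 63, 60, 58, 58, 55, 47]
top22 254 [95, 95, 94, 94, 94, 95, 95, 95, 95, 95, 94, 93, 89, 85, 80, 77, 75, 73, 72, 70, 66, 62, 60, 58, 55, 54]
top22 260 [95, 95, 95, 96, 95, 96, 95, 95, 94, 94, 94, 94, 94, 93, 89, 84, 76, 73, 71, 71, 71, 69, 66, 63, 59, 57]
slat top22 222 [179, 176, 167, 158, 151, 152, 156, 151, 131, 105, 109, 132, 149, 155, 153, 150, 147, 144, 140, 137]
slat top22 227 [176, 175, 171, 161, 134, 110, 104, 125, 127, 102, 72, 61, 60, 58, 59, 54, 54, 54, 53, 53]
top23 248 [96, 92, 91, 91, 87, 88, 87, 88, 87, 86, 84, 80, 75, 74, 70, 66, 62, 58, 58, 56, 50, 44, 39, 41, 43, 39]
top23 254 [95, 94, 95, 96, 95, 94, 95, 96, 94, 89, 83, 75, 74, 72, 71, 67, 64, 62, 58, 56, 54, 51, 49, 46, 45, 43]
top23 260 [97, 95, 96, 95, 97, 96, 95, 94, 94, 93, 87, 79, 74, 71, 72, 71, 70, 68, 64, 60, 57, 55, 52, 51, 48, 47]
slat top23 222 [179, 176, 168, 157, 152, 151, 156, 151, 130, 104, 110, 131, 150, 155, 153, 149, 147, 144, 138, 136]
slat top23 227 [175, 174, 171, 159, 136, 108, 105, 123, 127, 103, 72, 60, 59, 61, 59, 56, 53, 51, 53, 53]
```

>>> step_arm(
  targets=[
    {"slide": [0,-0.001,0],"dr": [0,0,0],"jaw": 5},
    {"slide": [0,-0.001,0],"dr": [0,0,0],"jaw": 5},
    {"slide": [0,0,0],"dr": [0,0,0],"jaw": 5},
    {"slide": [0,0,0],"dr": [0,0,0],"jaw": 5},
    {"slide": [0,0,0],"dr": [0,0,0],"jaw": 5},
    {"slide": [0,0,0],"dr": [0,0,0],"jaw": 5},
    {"slide": [0,0,0],"dr": [0,0,0],"jaw": 5},
    {"slide": [0,0,0],"dr": [0,0,0],"jaw": 5},
  ],
)

```text
t: 25.58
eef_pos: [0.5271, -0.0548, 0.1088]
tool_rot: [0.001, 0.998, 0.06, 0.001]
wrist_force: [0.3, -7.2, 7.8]
width: 0.0193
```

```bash
python3 - <<'E'
from h import *
s,p,R=show(); print(s['wrist_torque'],np.abs(s['joint_vel']).max()); d=p[:2]-[.5603,-.2759]; n=np.array([-.1478,.989]); print('along',d@n,'lat',d@[-n[1],n[0]])
im=snap('top','top24')[:,:,::-1].astype(float); snap('side','side24'); snap('wrist','w24')
for v in (254,260): print(v,[int(np.mean([im[v+k,u+int(round(k*.11)),0] for k in range(-3,4)])) for u in range(222,248)])
g=cv2.imread('pics/side24.png')
cv2.imwrite('pics/s24g.png',cv2.resize(g[170:270,200:360],None,fx=5,fy=5,interpolation=cv2.INTER_CUBIC))
E
```

```text
t 25.57 p [ 0.5271 -0.0548  0.1088] toolx [0.9927 0.1203 0.001 ] tooly [ 0.1203 -0.9927  0.0016] z [ 0.0012 -0.0014 -1.    ] w 0.0193 F [ 0.27 -7.18  7.75] j [-0.98  0.39  1.2   1.95 -0.41  1.08 -1.05]
[-1.44618412e+00 -9.70900253e-02 -2.75825156e-04] 0.0015640835784687668
along 0.22357375054573053 lat 0.00016959359487816195
254 [94, 94, 95, 95, 95, 95, 95, 94, 91, 88, 80, 76, 73, 72, 70, 64, 60, 58, 57, 57, 52, 49, 47, 45, 44, 43]
260 [93, 94, 94, 94, 96, 94, 94, 94, 94, 89, 84, 76, 74, 71, 72, 71, 69, 67, 62, 60, 56, 53, 50, 49, 49, 48]
```

View pics/s24g.png

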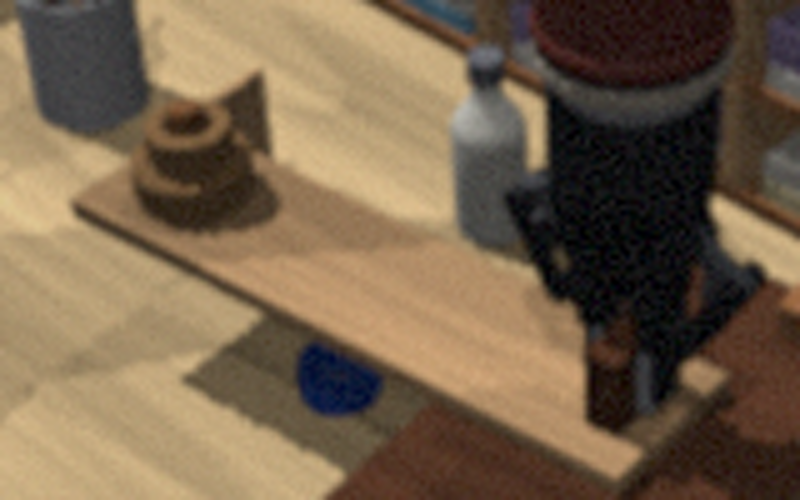

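View pics/w24.png

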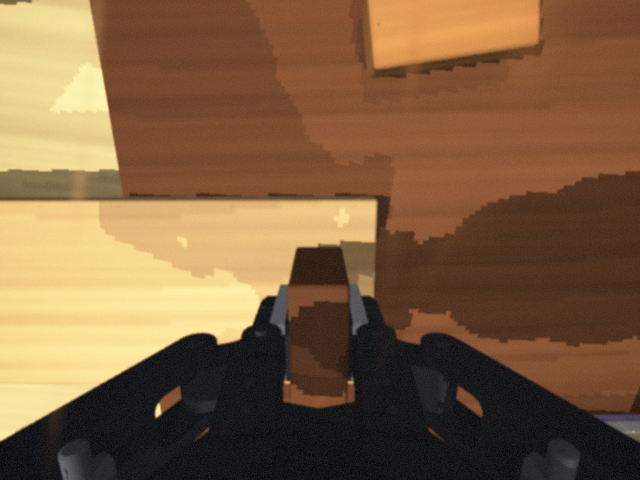

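```bash
python3 - <<'E'
from h import *
show(); print(r.finish_job()); show()
E
```

```text
t 25.73 p [ 0.5271 -0.0548  0.1088] toolx [0.9927 0.1203 0.001 ] tooly [ 0.1203 -0.9927  0.0015] z [ 0.0012 -0.0014 -1.    ] w 0.0187 F [ 0.78 -6.66  8.35] j [-0.98  0.39  1.2   1.95 -0.41  1.08 -1.05]
the job is handed in; nothing more can be done
None
the job is handed in; nothing more can be done
```

I threaded the large roll and then the small one home on the post. I then took the board by its grip, slid it about 224 mm outward along the rack direction, and handed it in still clamped at about 25.7 s. There is no verdict, so what follows rests on my own checks.

**Last checks:**
- **Rolls:** both looked seated on the post and free in the last side picture.
- **Board position:** the arm's motion puts the board end about 1 mm past the slat plane. The last top view suggests it is level or about 1 mm short. Both are inside the 8 mm limit.
- **Slat clearance:** the board's edge clears the slat sideways by about 19 mm.
- **Board angle:** it is about 1.4° off the rack direction, it looks flat, and the joints were at rest.
- **Other goods:** nothing in the pictures appeared to have moved.

**Disagreements:**
- **Side camera:** it put the board end 3–4 mm short before my final push, which moved it about 1.4 mm. It also reads about 6 mm off the wrist camera, so I gave it less weight.
- **Wrist force:** a steady 7 N sideways pull remained at the end. I took this as friction on the rack, since nothing in the pictures touched the gauge.

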